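Load the tape balance rack

TASK

Hang the three rolls of parcel tape on the pivoting balance bar, one at a time and alternately on its two sloping spindles: first a small roll on either side, then the big roll on the other side, then the second small roll on top of the first small one, so that the bar ends up level. The big roll weighs as much as the two small ones together; the bar must never tip down as far as its stops. Leave the parcels where they lie.

Things in the scene. Friction and masses are not known exactly. Their poses are not given: they have to be found in the camera images.
- rack: Fixed steel stand; base 140 x 160 x 12 mm, its edges 95 mm before and 45 mm behind the origin (on the table below the bar's middle). x to its back, y left, z up. Post at the back. A fixed 14 mm guard rail along y (x -32, z 355, y -215 to +215 mm) hangs over the spindles and blocks a gripper that points straight down: come in sloping, along the spindle.
- bar (a joint): Tip of the balance bar about the rack's x axis at z 150 mm, rad; 0 level, positive = left (+y) side up. Stops at 0.25 either way, counted as reached at 0.225. Bar 360 mm long, sprung to level (1.6 N m/rad), damped, settles in about 1 s; one small roll tips it 0.14, a double load or a push to the stop. May be swinging at the start.
- spindle_left (a point): Left spindle, 150 mm left of the axle, tips with the bar. Rod 22 mm thick, 82 mm long, on a 100 x 90 mm plate. Origin: rod's foot on the plate's face. z along the rod to its tip (up towards the robot, 28 degrees from vertical), y left along the bar, x up the plate. A roll lies against the plate; it may slide down it until its bore hangs on the rod, centre 27 mm to -x.
- spindle_right (a point): Right spindle, the same, 150 mm to the right of the axle; same axes.
- roll_big_c (a point): Centre of the big roll of brown tape (outside 110 mm, bore about 76 mm, wall about 16 mm, 48 mm wide, 0.30 kg), lying flat on the table at the start; z is the roll's axis, up while it lies; the point is 24 mm above its underside.
- roll_small_1_c (a point): Centre of one small roll of pale tape (outside 92 mm, bore about 76 mm, wall about 8 mm, 48 mm wide, 0.15 kg), lying flat at the start; z is the roll's axis; 24 mm above its underside.
- roll_small_2_c (a point): Centre of the other small roll of pale tape, the same as the first.
- roll_big: The big roll; origin at the centre of its underside.
- roll_small_1: Small roll 1; origin at the centre of its underside.
- roll_small_2: Small roll 2; origin at the centre of its underside.
- parcel_a: Loose parcel, 75 x 112 x 47 mm, to the right of the rack; bystander, origin under its centre.
- parcel_b: Loose parcel, 55 x 76 x 30 mm, on the right; bystander, origin under its centre.
- parcel_c: Loose flat parcel, 90 x 122 x 32 mm, to the left of the rack; bystander, origin under its centre.
Mind the look-alikes: they are no part of the job. Leave any orange or turquoise look-alike of the roll_small_2 alone.

How it is judged:
By the outcome, as a careful person would: the job done as asked, in the order asked, and still so for the second after the job is handed in, with the robot touching nothing.
It also fails if it takes over 72 s, if anything falls off the work surface, if the arm or the gripper's body presses on something with over 40 N, if the wrist force passes 120 N, or if a joint passes its speed limit or range.

ROBOT

A 7-joint arm with a two-finger parallel gripper is mounted at the origin on the work surface; the furniture and walls round the work are solid. World frame = base frame: x ahead of the robot, y to its left, z up, the work surface at z = 0. Lengths are in m, angles in rad, forces in N, time in s.
With the tool pointing down it reaches from about 0.425 to 0.925 m from the base axis. Payload 6.8 kg.
Tool frame: the origin (TCP) lies on the mounting face of the last link; the fingertips stand 182 mm ahead of it and the grasp point (between the pads) lies 163 mm ahead of it; z points along the fingers, y is the line along which they close (so a half turn about z gives the same grasp; the last joint's range is limited). The gripper opens to 88 mm and grips with 3 to 60 N. Pads are 20 mm wide; open, the fingers measure 115 mm over their backs; the gripper's body (75 mm by 178 mm) begins 61 mm behind the grasp point.
Start: joints at [1.004, 0.477, 0.022, 1.555, -0.011, 1.109, -0.083], TCP at [0.299, -0.605, 0.405] pointing down, gripper open.
Joint ranges: [-2.96, 2.96], [-0.34, 2.1], [-1.41, 1.46], [0.24, 2.44], [-1.37, 4.51], [0.17, 1.92], [-2.96, 2.96]. Speed limits (rad/s): [2.39, 2.39, 3.14, 3.14, 3.14, 3.14, 3.14].

INTERFACE

Orientations are given as a unit quaternion [w, x, y, z].
In Python, from bench import sense, cams, robot gives the robot as it stands.
- The arm moves only by the tool jog_arm, never from a script. Its argument "commands" is a list of rows, each a list of 4 numbers: the shift along the world's x, y, z in units of 25 mm (1.0 is 25 mm), then the turn about the world's z in units of 8 degrees (1.0 is 8 degrees). In form: [[dx, dy, dz, turn], ...]. A call has exactly 5 rows; each row is the pose to reach, as a shift and turn from the pose commanded when the call began; what a row does not reach only later rows make up. A row lasts 1/10 s, in which the tool goes at most 50 mm and 8.59 degrees, less where a joint would pass 70% of its speed; a pose out of reach is approached as far as the arm can. A call with a gripper value outside its range is refused whole. "fingers" is the finger opening in mm, from 0 to 87.8, set as the call begins (left out, the last holds). The fingers move at their own pace and stop on an object; the grip force is fixed at half the most. Time passes only in rows, so rows that repeat a pose let the fingers close, or fill a call up. It gives the time, the measured TCP pose, the force, the opening and the grip force at its end, in the units of the state.
- sense(): the state, without advancing time (a new reading comes with each control period).
- cams.get_image(name): name is "side" or "top" or "wrist"; returns (picture, depth): 400x640x3 uint8, red, green, blue; 400x640 float32, m along the optical axis (not along the pixel's ray), 0 where there is no reading.
- cams.calibration(name): a dict with "vertical_fov" (degrees; the focal length in pixels is half the picture's height over the tangent of half this angle, whatever the lens; pixels are square), "cx", "cy" (the principal point, pixels), "rvec" (rotation vector, rad) and "tvec" (3), from world to camera coordinates, as OpenCV has them. Camera axes: x right, y down, z forward; pixel columns grow to the right and rows downward; lengths in m; the calibration is good to about 2 mm. A picture is of the moment at which its call begins: read the wrist's pose just before it. calibration takes no time and is no camera call; for the wrist camera it gives the pose at the moment of the call.
- robot.finish_job(): hands the job in; it is judged then, once.
The state is a dict: "time": time; "joint_pos": joint angles; "joint_vel": joint speeds; "joint_efforts": joint torques, N m; "position": TCP position; "orientation": TCP orientation; "contact_force": force on the tool from outside, world axes, zero at the start; "torque": the same for the moment, N m; "grip_width": opening from 0.0 (shut) to 1.0 (fully open); "finger_force": force on a finger pad.
Only numpy, scipy, OpenCV 4.12 (cv2) and the standard library are available. Lean on these libraries where they do the work, as an engineer would, in place of code of your own. Each camera call takes 0.05 s, during which the arm holds its last target. There are 200 camera calls.

## Working session

There is one attempt and no reset: what is moved stays moved. The work goes in short steps, Python scripts to look and compute and a tool call to move; the robot and the scene stay as the last step left them, time stands still between calls to the robot, and variables do not carry over. Pictures are saved under pics/ and viewed, at most 10 in all, crops included, and the job is handed in when it is done.

Besides the shell and the picture viewer there is one more tool, called after "Call:" in YAML: its name, and indented under it one key for each argument. jog_arm: Moves the arm, as the interface text tells. Its arguments: {"type":"object","properties":{"commands":{"type":"array"},"fingers":{"type":"number"}},"required":["commands"]}

```bash
mkdir -p pics; cat > h.py <<'E'
import numpy as np, cv2
from bench import sense, cams, robot
def grab(n):
    im,d=cams.get_image(n); c=cams.calibration(n); return im,d,c
def K(c):
    f=200/np.tan(np.radians(c["vertical_fov"])/2); return np.array([[f,0,c["cx"]],[0,f,c["cy"]],[0,0,1]])
def cloud(d,c):
    v,u=np.mgrid[0:400,0:640]; k=K(c)
    P=np.stack([(u-k[0,2])/k[0,0]*d,(v-k[1,2])/k[1,1]*d,d],-1)
    R=cv2.Rodrigues(np.array(c["rvec"],float))[0]
    W=(P-np.array(c["tvec"]).ravel())@R; W[d<=0]=np.nan; return W
def proj(p,c):
    return cv2.projectPoints(np.array(p,float).reshape(-1,3),np.array(c["rvec"],float),np.array(c["tvec"],float),K(c),None)[0].reshape(-1,2)
def save(n,im): cv2.imwrite("pics/"+n+".png",im[:,:,::-1])
E
python3 - <<'E'
from h import *
print(sense())
for n in("top","side"):
    im,d,c=grab(n); print(n,c); save(n+"0",im); np.savez(n+"0.npz",im=im,d=d,W=cloud(d,c))
E
```

```text
{'time': 0.0, 'joint_pos': array([ 1.00390051,  0.47778129,  0.02234811,  1.55645785, -0.01147167,
        1.10932182, -0.08307232]), 'joint_vel': array([ 0.00044346, -0.00051056, -0.00128836, -0.00061974, -0.00041882,
        0.00087025,  0.00049376]), 'joint_efforts': array([-1.12170110e-03, -5.82842839e+01,  1.53420333e+00, -2.72601575e+01,
       -5.43279655e-02,  1.70957280e-02,  1.58335856e-04]), 'position': array([ 0.29881022, -0.60494166,  0.40369152]), 'orientation': array([-8.73432694e-04,  9.73796883e-01,  2.27417641e-01, -2.89009874e-04]), 'contact_force': array([-0.0347133 ,  0.59220956,  0.05229588]), 'torque': array([ 0.04685015,  0.03807418, -0.04843014]), 'finger_force': 0.0, 'grip_width': 0.9988456376716781}
top {'vertical_fov': 55.54868678507136, 'cx': 320.5282204784723, 'cy': 201.49469957835962, 'rvec': array([ 2.16935858, -2.15575155,  0.12682383]), 'tvec': array([-0.03226008,  0.49685367,  1.38374302])}
side {'vertical_fov': 43.37338343497487, 'cx': 322.1915936362979, 'cy': 200.59116804174522, 'rvec': array([ 1.62073253,  1.97678358, -0.80778199]), 'tvec': array([ 0.13040817, -0.26143184,  2.10456777])}
```

View pics/top0.png

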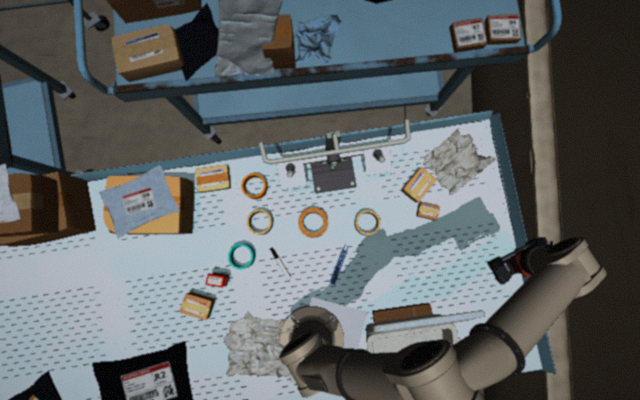

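View pics/side0.png

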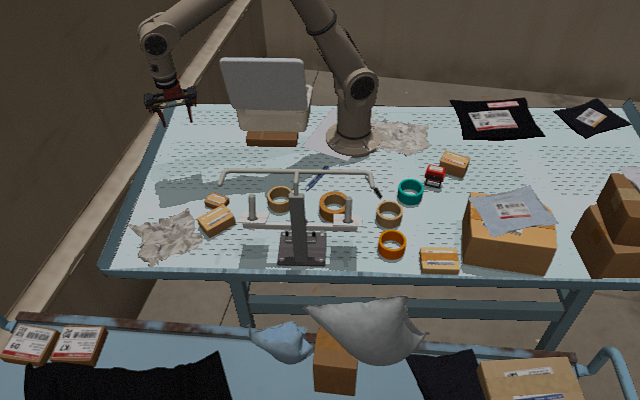

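Top view: pale small rolls at (260,221) and (367,221), big brown at (313,222). The look-alikes are the orange roll (254,185) and the turquoise roll (242,254). The rack is at (335,175), with its rail from (263,158) to (408,135). Next I'll measure these and check the choice in a crop.

```bash
cat >> h.py <<'E'
def ring(W,p,r=30,zc=.048):
    u,v=p; S=W[v-r:v+r,u-r:u+r].reshape(-1,3); S=S[abs(S[:,2]-zc)<.006]
    from scipy.optimize import least_squares
    c0=np.median(S,0)[:2]; S=S[np.hypot(*(S[:,:2]-c0).T)<.065]
    (x,y),R=cv2.minEnclosingCircle(S[:,:2].astype(np.float32)); m=S[:,:2]
    f=least_squares(lambda q:np.hypot(m[:,0]-q[0],m[:,1]-q[1])-q[2],[x,y,.045],loss='soft_l1',f_scale=.004).x
    return np.round([*f,R,np.median(S[:,2]),len(S)],4)
E
python3 - <<'E'
from h import *
Z=np.load("top0.npz"); W=Z["W"]; im=Z["im"]
for p in[(260,221),(313,222),(367,221),(254,185),(242,254)]:print(p,ring(W,p,26), im[p[1]-12:p[1]+12,p[0]-14:p[0]-9].mean((0,1)))
save("crop",cv2.resize(im[115:275,220:450],None,fx=3.4,fy=3.4,interpolation=cv2.INTER_CUBIC))
# rail
S=W[110:190,240:430].reshape(-1,3); 
for zl,zh in((.33,.38),(.2,.33),(.15,.2),(.1,.15),(.02,.1),(.006,.018)):
    s=S[(S[:,2]>zl)&(S[:,2]<zh)]; print(zl,len(s),s.min(0).round(3),s.max(0).round(3))
r=S[(S[:,2]>.345)&(S[:,2]<.375)]; print(np.polyfit(r[:,1],r[:,0],1), np.median(r[:,2]))
# spindles
for p in[(291,170),(379,156)]:
    s=W[p[1]-10:p[1]+10,p[0]-10:p[0]+10].reshape(-1,3); s=s[(s[:,2]>.17)&(s[:,2]<.3)]; i=np.argsort(-s[:,2])[:8]; print(len(s),s[i].round(3).tolist())
b=W[150:200,305:365].reshape(-1,3); b=b[(b[:,2]>.006)&(b[:,2]<.018)]; print(cv2.minAreaRect((b[:,:2]*1000).astype(np.float32)))
E
```

```text
(260, 221) [4.206e-01 1.954e-01 4.200e-02 4.670e-02 4.740e-02 1.640e+02] [159.75       154.81666667 141.725     ]
(313, 222) [ 4.195e-01 -8.000e-04  4.710e-02  5.510e-02  4.730e-02  3.550e+02] [164.56666667 126.9         90.28333333]
(367, 221) [ 4.201e-01 -2.001e-01  4.200e-02  4.650e-02  4.740e-02  1.650e+02] [151.79166667 156.775      150.94166667]
(254, 185) [5.541e-01 2.198e-01 4.210e-02 4.620e-02 4.740e-02 1.630e+02] [169.10833333 151.34166667 131.60833333]
(242, 254) [2.955e-01 2.592e-01 4.150e-02 4.670e-02 4.760e-02 1.510e+02] [ 82.65833333 144.525      145.60833333]
0.33 963 [ 0.568 -0.288  0.345] [0.704 0.151 0.367]
0.2 271 [ 0.556 -0.233  0.201] [0.678 0.082 0.328]
0.15 982 [ 0.573 -0.267  0.15 ] [0.672 0.12  0.199]
0.1 703 [ 0.532 -0.274  0.1  ] [0.664 0.118 0.15 ]
0.02 1746 [ 0.539 -0.439  0.02 ] [0.807 0.277 0.1  ]
0.006 1424 [ 0.545 -0.446  0.006] [0.791 0.279 0.018]
[-0.16474261  0.60210823] 0.3603309314517558
84 [[0.561, 0.069, 0.237], [0.564, 0.069, 0.235], [0.568, 0.076, 0.234], [0.568, 0.073, 0.233], [0.565, 0.076, 0.233], [0.562, 0.063, 0.233], [0.562, 0.073, 0.232], [0.571, 0.07, 0.232]]
137 [[0.613, -0.218, 0.243], [0.614, -0.225, 0.242], [0.614, -0.228, 0.241], [0.607, -0.225, 0.24], [0.617, -0.225, 0.24], [0.614, -0.231, 0.24], [0.611, -0.222, 0.24], [0.614, -0.222, 0.239]]
((596.1415405273438, -84.06822967529297), (158.09461975097656, 221.5545196533203), 0.3842432200908661)
```

View pics/crop.png

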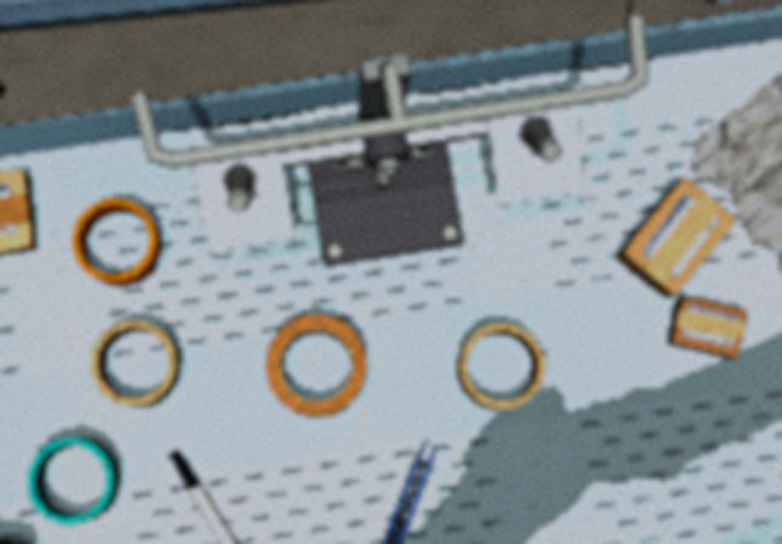

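The crop confirms it: pale rolls at crop (137,362) and (502,364), brown roll at (317,363), with the orange and turquoise ones left out. The tool can't be tilted through this interface, so I need the wrist and gripper profile against the rail, plus an accurate rack frame.

```bash
python3 - <<'E'
from h import *
from scipy.spatial.transform import Rotation as R
s=sense(); q=s["orientation"]; M=R.from_quat([q[1],q[2],q[3],q[0]]).as_matrix(); p=s["position"]
for n in("side0","top0"):
    W=np.load(n+".npz")["W"].reshape(-1,3); L=(W-p)@M
    L=L[(np.hypot(L[:,0],L[:,1])<.13)&(L[:,2]>-.35)&(L[:,2]<.19)]
    print(n,"tool frame z: x range, y range")
    for z in np.arange(-.3,.19,.02):
        a=L[(L[:,2]>=z)&(L[:,2]<z+.02)]
        if len(a)>3: print(round(z,2),len(a),(a[:,0].min()*1e3).round(),(a[:,0].max()*1e3).round(),(a[:,1].min()*1e3).round(),(a[:,1].max()*1e3).round())
im=np.load("side0.npz")["im"]; save("grip",cv2.resize(im[0:140,110:250],None,fx=4,fy=4,interpolation=cv2.INTER_CUBIC))
# rack frame
th=np.arctan(.1647); ex=np.array([np.cos(th),np.sin(th)]); ey=np.array([-np.sin(th),np.cos(th)])
for n in("top0","side0"):
    Z=np.load(n+".npz"); W=Z["W"]; im=Z["im"].astype(float).mean(-1)
    P=np.concatenate([(W[...,:2]@np.array([ex,ey]).T),W[...,2:]],-1)
    m=(P[...,2]>.348)&(P[...,2]<.372)&(P[...,0]>.55)&(P[...,0]<.62)&(abs(P[...,1]+.17)<.3); r=P[m]
    print(n,"rail x",np.percentile(r[:,0],[1,50,99]).round(4),"y",np.percentile(r[:,1],[.5,99.5]).round(4),"z",np.percentile(r[:,2],[5,50,95]).round(4),np.polyfit(r[:,1],r[:,0],1))
    yc=np.percentile(r[:,1],[.5,99.5]).mean()
    m=(P[...,2]>.005)&(P[...,2]<.02)&(im<110)&(P[...,0]>.45)&(P[...,0]<.66)&(abs(P[...,1]-yc)<.1); b=P[m]
    print("base x",np.percentile(b[:,0],[1,99]).round(4),"y",np.percentile(b[:,1],[1,99]).round(4))
    for sgn in(1,-1):
        a=P.reshape(-1,3); a=a[(abs(a[:,1]-yc-sgn*.15)<.02)&(a[:,0]>.45)&(a[:,0]<.7)&(a[:,2]>.12)&(a[:,2]<.3)]
        t=a[a[:,2]>.19]; print("rod",sgn,len(t),[(round(z,3),*(t[(t[:,2]>=z)&(t[:,2]<z+.01)][:,:2].mean(0)-[0,yc]).round(4)) for z in np.arange(.19,.25,.01)])
E
```

```text
side0 tool frame z: x range, y range
-0.28 4 3.0 7.0 -129.0 -120.0
-0.26 135 -23.0 30.0 -128.0 -73.0
-0.24 243 -19.0 37.0 -127.0 -35.0
-0.22 402 -51.0 51.0 -127.0 5.0
-0.2 475 -46.0 55.0 -127.0 38.0
-0.18 329 -37.0 55.0 -126.0 47.0
-0.16 240 -28.0 56.0 -91.0 48.0
-0.14 163 29.0 57.0 -63.0 37.0
-0.12 85 6.0 51.0 -38.0 36.0
-0.1 137 -8.0 41.0 -37.0 37.0
-0.08 131 -4.0 47.0 -38.0 35.0
-0.06 123 6.0 43.0 -38.0 36.0
-0.04 142 -11.0 46.0 -39.0 38.0
-0.02 80 4.0 43.0 -38.0 36.0
0.0 151 -30.0 42.0 -41.0 37.0
0.02 64 -16.0 32.0 -41.0 16.0
0.04 241 -32.0 43.0 -88.0 88.0
0.06 357 -36.0 40.0 -88.0 89.0
0.08 175 -31.0 40.0 -81.0 81.0
0.1 21 -19.0 32.0 -75.0 76.0
0.12 40 -8.0 15.0 -56.0 57.0
0.14 33 -9.0 18.0 -53.0 55.0
0.16 25 -4.0 16.0 -53.0 53.0
0.18 5 1.0 11.0 -51.0 52.0
top0 tool frame z: x range, y range
-0.28 62 -25.0 8.0 -130.0 -116.0
-0.26 449 -41.0 25.0 -129.0 -78.0
-0.24 559 -46.0 33.0 -126.0 -36.0
-0.22 935 -48.0 43.0 -124.0 11.0
-0.2 706 -43.0 49.0 -120.0 39.0
-0.18 214 -29.0 50.0 -87.0 44.0
-0.16 132 35.0 50.0 -79.0 40.0
-0.14 66 38.0 50.0 -60.0 23.0
-0.12 4 40.0 46.0 -34.0 -3.0
-0.1
[... 1539 characters left out ...]
 np.float64(0.1493)), (np.float64(0.21), np.float64(0.5819), np.float64(0.1496)), (np.float64(0.22), np.float64(0.5759), np.float64(0.1506)), (np.float64(0.23), np.float64(0.5694), np.float64(0.151)), (np.float64(0.24), np.float64(nan), np.float64(nan))]
rod -1 129 [(np.float64(0.19), np.float64(0.5964), np.float64(-0.1482)), (np.float64(0.2), np.float64(0.5897), np.float64(-0.148)), (np.float64(0.21), np.float64(0.5846), np.float64(-0.1473)), (np.float64(0.22), np.float64(0.5796), np.float64(-0.1473)), (np.float64(0.23), np.float64(0.574), np.float64(-0.1476)), (np.float64(0.24), np.float64(0.5721), np.float64(-0.146))]<stdin>:24: RuntimeWarning: Mean of empty slice.
  ret = um.true_divide(
```

View pics/grip.png

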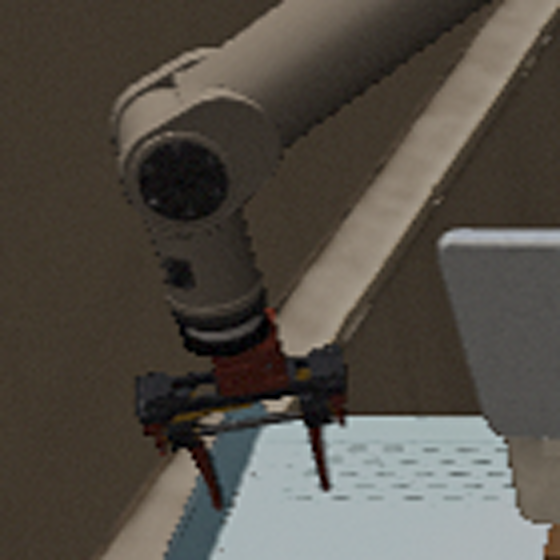

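The crop shows the gripper: a wide body at tool z 0.04–0.10 m (±89 mm along the closing line) and a neck and wrist of about 38–40 mm radius above it.

Since the tool can't tilt, this is the plan for each roll:
1. Grip the roll by its side wall, with the fingers closing along the bar.
2. Pivot it about 30° in the pads by pressing it on the fixed rail.
3. Thread it on the rod in front of the rail.
4. Swing round so the wide body passes under the rail, then set the roll down gently.

First I'll fit the rail and rods precisely.

```bash
cat >> h.py <<'E'
from scipy.optimize import least_squares
from scipy.spatial.transform import Rotation as Rot
import json,os
if os.path.exists("rack.json"): RK=json.load(open("rack.json"))   # th, ox, oy (world)
def w2r(P):
    P=np.asarray(P,float); c,s=np.cos(RK["th"]),np.sin(RK["th"]); d=P-np.array([RK["ox"],RK["oy"],0])
    return np.stack([c*d[...,0]+s*d[...,1],-s*d[...,0]+c*d[...,1],d[...,2]],-1)
def r2w(P):
    P=np.asarray(P,float); c,s=np.cos(RK["th"]),np.sin(RK["th"])
    return np.stack([RK["ox"]+c*P[...,0]-s*P[...,1],RK["oy"]+s*P[...,0]+c*P[...,1],P[...,2]],-1)
D=np.array([-np.sin(np.radians(28)),0,np.cos(np.radians(28))])
def rodfit(P,sg,guess=(-.015,.15,.164),fixed=None):
    g=np.array([guess[0],sg*guess[1],guess[2]])
    if fixed is not None: pass
    P=P.reshape(-1,3)
    for k in range(3):
        v=P-g; s=v@D; r=np.linalg.norm(v-s[:,None]*D,axis=1); m=(s>.015)&(s<.08)&(r<(.025,.018,.016)[k])
        A=P[m]
        f=least_squares(lambda q:np.linalg.norm((A-[q[0],q[1],g[2]])-((A-[q[0],q[1],g[2]])@D)[:,None]*D,axis=1)-.011,g[:2],loss='soft_l1',f_scale=.002)
        g=np.array([*f.x,g[2]])
    v=P-g; s=v@D; r=np.linalg.norm(v-s[:,None]*D,axis=1); return g,m.sum(),np.percentile(s[(r<.015)&(s>.03)&(s<.12)],98)
def tool():
    s=sense(); q=s["orientation"]; M=Rot.from_quat([q[1],q[2],q[3],q[0]]).as_matrix()
    return s,s["position"]+.163*M[:,2],np.degrees(np.arctan2(M[1,1],M[0,1]))  # grasp pt, closing angle (world deg)
E
python3 - <<'E'
import h; from h import *
Ws=[np.load(n)["W"].reshape(-1,3) for n in("top0.npz","side0.npz")]
th=np.arctan(.1647); 
h.RK=dict(th=th,ox=.6415,oy=-.0694)
def railfit(P):
    A=P[(abs(P[:,0]+.032)<.02)&(abs(P[:,1])<.2)&(abs(P[:,2]-.355)<.015)&~((abs(P[:,1])<.03))]
    f=least_squares(lambda q:np.hypot(A[:,0]-q[0]-q[2]*A[:,1],A[:,2]-q[1]-q[3]*A[:,1])-.007,[-.032,.355,0,0],loss='soft_l1',f_scale=.002)
    return f.x,len(A)
for k,P in (("top",w2r(Ws[0])),("side",w2r(Ws[1])),("both",w2r(np.concatenate(Ws)))):
    print(k,"rail",railfit(P)[0].round(4)); 
    for sg in(1,-1):
        g,n,tip=rodfit(P,sg); print("  rod",sg,g.round(4),n,tip.round(4))
E
```

```text
top rail [-3.550e-02  3.552e-01 -1.500e-03 -2.000e-04]
  rod 1 [-0.0222  0.151   0.164 ] 63 0.0773
  rod -1 [-0.0186 -0.1494  0.164 ] 51 0.0854
side rail [-3.57e-02  3.55e-01 -1.20e-03  3.00e-04]
  rod 1 [-0.0231  0.1506  0.164 ] 137 0.0766
  rod -1 [-0.0192 -0.1494  0.164 ] 136 0.0832
both rail [-0.0356  0.3551 -0.0014 -0.    ]
  rod 1 [-0.0228  0.1507  0.164 ] 200 0.077
  rod -1 [-0.019  -0.1494  0.164 ] 187 0.084
```

```bash
cat > rack.json <<'E'
{"th": 0.1646, "ox": 0.6379, "oy": -0.0700}
E
cat >> h.py <<'E'
def go(grasp,ang=None):  # print remaining shift in jog units from measured pose to a grasp point (world), closing angle
    s,g,a=tool(); d=(np.array(grasp)-g)/.025
    t=0 if ang is None else ((ang-a+90)%180-90)/8
    print("t",round(s["time"],2),"g",g.round(4),"rack",w2r(g).round(4),"ang",round(a,1),"-> jog",d.round(2),"turn",round(t,2),"F",s["contact_force"].round(1),"w",round(s["grip_width"]*87.8,1),"ff",round(s["finger_force"],1))
def bar(n="side"):  # bar angle from rod heights at both tips
    im,d,c=grab(n); P=w2r(cloud(d,c)).reshape(-1,3); out=[]
    for sg in(1,-1):
        a=P[(abs(P[:,0]+.055)<.025)&(abs(P[:,1]-sg*.152)<.02)&(P[:,2]>.17)&(P[:,2]<.3)]; out.append(np.percentile(a[:,2],97) if len(a)>5 else np.nan)
    return np.round(out,4),im,d,c,P
E
python3 -c "
from h import *
go([.4274,.154,.1],99.4)
print(bar()[0]); print(r2w([[-.017,.15,.163],[-.017,-.15,.163]]).round(4))
W=np.load('top0.npz')['W']; S=W.reshape(-1,3); m=(S[:,0]>.2)&(S[:,0]<.47)&(S[:,1]>-.55)&(S[:,1]<.2)&(S[:,2]>.07); print(m.sum(), S[m].max(0) if m.any() else '')
"
```

```text
t 0.1 g [ 0.2987 -0.6048  0.2408] rack [-0.4222 -0.4719  0.2408] ang -63.7 -> jog [ 5.15 30.35 -5.63] turn -2.11 F [ 0.3 -0.1 -0.5] w 87.9 ff 0.0
[0.2367 0.2378]
[[ 0.5966  0.0752  0.163 ]
 [ 0.6457 -0.2208  0.163 ]]
3581 [ 0.31854758 -0.35775287  0.71384722]
```

Call:
jog_arm:
  commands:
    - [0.3,2,0,-0.5]
    - [0.7,4,0,-1]
    - [1,6,0,-1.5]
    - [1.4,8,0,-2]
    - [1.7,10,0,-2.1]
  fingers: 40

```text
time: 0.65
position: [0.341, -0.3567, 0.4045]
orientation: [-0.0, 0.997, 0.082, 0.0]
contact_force: [0.7, -0.6, -0.0]
grip_width: 0.583
finger_force: 0.0
```

Call:
jog_arm:
  commands:
    - [0.4,2,-0.3,0]
    - [0.7,4,-0.6,0]
    - [1,6,-1,0]
    - [1.3,8,-1.5,0]
    - [1.7,10,-2,0]

```text
time: 1.15
position: [0.3813, -0.1153, 0.3566]
orientation: [0.0, 0.997, 0.082, 0.0]
contact_force: [1.9, -0.5, 0.8]
grip_width: 0.46
finger_force: 0.0
```

Call:
jog_arm:
  commands:
    - [0.4,2,-0.6,0]
    - [0.7,4,-1.2,0]
    - [1,6,-1.8,0]
    - [1.3,8,-2.4,0]
    - [1.7,10,-3,0]

```text
time: 1.65
position: [0.4215, 0.1209, 0.2854]
orientation: [0.0, 0.997, 0.083, 0.0]
contact_force: [0.6, -0.8, 0.5]
grip_width: 0.45
finger_force: 0.0
```

```bash
python3 -c "
from h import *
go([.4274,.154,.1],99.4)
W=cloud(*grab('wrist')[1:]) 
im,d,c=grab('wrist'); save('wr1',im); W=cloud(d,c); m=(abs(W[...,2]-.047)<.008); import numpy as np
v,u=np.nonzero(m); print(len(v), proj([.4206,.1954,.047],c)); print(sense()['joint_pos'].round(2))
"
```

```text
t 1.65 g [0.4215 0.1209 0.1224] rack [-0.1822  0.2238  0.1224] ang -80.5 -> jog [ 0.24  1.32 -0.89] turn -0.01 F [ 0.6 -0.8  0.5] w 39.5 ff 0.0
20290 [[220.69817292 203.03892642]]
[-0.06  0.3  -0.42  2.18  0.18  0.69 -2.  ]
```

```bash
cat >> h.py <<'E'
def ringw(cen,rad,R,n="wrist",zc=.048):  # circle fit of a roll's upper face, rad=mid radius
    im,d,c=grab(n); W=cloud(d,c).reshape(-1,3); W=W[(abs(W[:,2]-zc)<.005)&(abs(np.hypot(W[:,0]-cen[0],W[:,1]-cen[1])-rad)<.016)]
    f=least_squares(lambda q:np.hypot(W[:,0]-q[0],W[:,1]-q[1])-rad,cen,loss='soft_l1',f_scale=.003).x
    a=np.degrees(np.arctan2(W[:,1]-f[1],W[:,0]-f[0])); return f.round(4),len(W),np.percentile(a,[2,50,98]).round(),np.median(W[:,2]).round(4),im
E
python3 -c "
from h import *
f,n,a,z,im=ringw([.4206,.1954],.042,.046); print(f,n,a,z); save('wr1',im)
c=f-.042*np.array([-np.sin(.1646),np.cos(.1646)]); go([*c,.039],99.4)
"
```

```text
[0.4229 0.1919] 5405 [-172.   11.  173.] 0.0471
t 1.8 g [0.4212 0.1224 0.1222] rack [-0.1822  0.2253  0.1222] ang -80.1 -> jog [ 0.34  1.12 -3.33] turn -0.06 F [-0.1 -0.7 -0.4] w 40.2 ff 0.0
```

View pics/wr1.png

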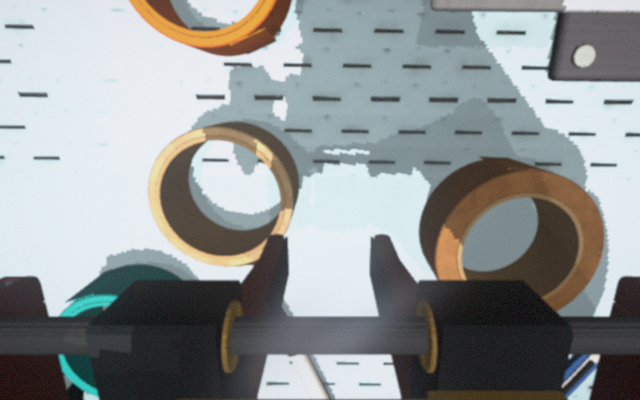

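The wrist view shows the target pale roll at (225,195), the big roll at (520,235), the orange one at top (215,15) and the turquoise one at lower left (95,340). I'll go down over the pale roll's near wall, close, lift and then check.

Call:
jog_arm:
  commands:
    - [0.3,1.2,-0.5,0]
    - [0.3,1.2,-1.5,0]
    - [0.3,1.2,-2.5,0]
    - [0.3,1.2,-3.3,0]
    - [0.3,1.2,-3.3,0]

```text
time: 2.3
position: [0.4283, 0.1473, 0.2017]
orientation: [0.001, 0.997, 0.082, -0.002]
contact_force: [0.0, -0.4, 0.5]
grip_width: 0.457
finger_force: 0.0
```

Call:
jog_arm:
  commands:
    - [0,0,0,0]
    - [0,0,0,0]
    - [0,0,0,0]
    - [0,0,0,0]
    - [0,0,0,0]
  fingers: 0

```text
time: 2.8
position: [0.4295, 0.1494, 0.204]
orientation: [-0.0, 0.997, 0.083, 0.001]
contact_force: [-0.4, -0.2, 5.1]
grip_width: 0.071
finger_force: 29.4
```

```bash
python3 -c "
from h import *
go([.4287,.1523,.039],99.4)
"
```

```text
t 2.8 g [0.4297 0.1495 0.041 ] rack [-0.1694  0.2506  0.041 ] ang -80.5 -> jog [-0.04  0.11 -0.08] turn -0.01 F [-0.4 -0.2  5.1] w 6.2 ff 29.4
```

```bash
python3 -c "
from h import *
go([*r2w([-.12,.108,0])[:2],.30],99.4)
go([*r2w([-.074,.108,0])[:2],.425],99.4)
"
```

```text
t 2.8 g [0.4297 0.1495 0.041 ] rack [-0.1694  0.2506  0.041 ] ang -80.5 -> jog [ 2.88 -5.3  10.36] turn -0.01 F [-0.4 -0.2  5.1] w 6.2 ff 29.4
t 2.8 g [0.4297 0.1495 0.041 ] rack [-0.1694  0.2506  0.041 ] ang -80.5 -> jog [ 4.7  -5.   15.36] turn -0.01 F [-0.4 -0.2  5.1] w 6.2 ff 29.4
```

Call:
jog_arm:
  commands:
    - [0,0,2,0]
    - [0,0,4,0]
    - [0,0,6,0]
    - [0,0,8,0]
    - [0,0,10,0]

```text
time: 3.3
position: [0.4283, 0.1488, 0.4554]
orientation: [0.0, 0.997, 0.083, -0.0]
contact_force: [1.0, 0.1, -1.8]
grip_width: 0.07
finger_force: 29.8
```

Call:
jog_arm:
  commands:
    - [0,0,2,0]
    - [0,0,4,0]
    - [0,0,5.5,0]
    - [0,0,5.5,0]
    - [0,0,5.5,0]

```text
time: 3.8
position: [0.4288, 0.1491, 0.5907]
orientation: [0.0, 0.997, 0.083, 0.0]
contact_force: [0.1, -0.9, -2.0]
grip_width: 0.07
finger_force: 29.7
```

```bash
python3 -c "
from h import *
go([*r2w([-.074,.108,0])[:2],.425],99.4); print(sense()['joint_pos'].round(2))
"
```

```text
t 3.8 g [0.4289 0.149  0.4277] rack [-0.1703  0.2503  0.4277] ang -80.5 -> jog [ 4.73 -4.98 -0.11] turn -0.01 F [ 0.1 -0.9 -2. ] w 6.1 ff 29.7
[-0.   -0.   -0.46  1.75 -0.    1.39 -1.87]
```

Call:
jog_arm:
  commands:
    - [1.2,-1.3,0,0]
    - [2.4,-2.6,0,0]
    - [3.6,-3.8,0,0]
    - [4.7,-5,0,0]
    - [4.7,-5,0,0]

```text
time: 4.3
position: [0.5491, 0.0186, 0.5868]
orientation: [0.001, 0.997, 0.079, -0.003]
contact_force: [-0.0, -0.4, -2.8]
grip_width: 0.073
finger_force: 29.7
```

```bash
cat >> h.py <<'E'
def rollaxis(P,sd,rc,Rout=.046,h=.048):  # fit roll pose (centre, tilt axis) to cloud pts near rc in rack frame
    A=P.reshape(-1,3); A=A[np.linalg.norm(A-rc,axis=1)<.065]
    return A
E
python3 -c "
from h import *
go([*r2w([-.074,.108,0])[:2],.425],99.4)
b,im,d,c,P=bar(); print(b)
P=P.reshape(-1,3); 
for z in np.arange(.37,.45,.008):
    A=P[(abs(P[:,1]-.15)<.06)&(abs(P[:,0]+.074)<.08)&(P[:,2]>z)&(P[:,2]<z+.008)]
    if len(A)>5: print(z.round(3),len(A),A[:,0].min().round(3),A[:,0].max().round(3),A[:,1].min().round(3),A[:,1].max().round(3))
"
```

```text
t 4.3 g [0.5482 0.0182 0.4238] rack [-0.074   0.1017  0.4238] ang -81.0 -> jog [-0.04  0.25  0.05] turn 0.05 F [-0.  -0.4 -2.8] w 6.4 ff 29.7
[0.2365 0.2369]
0.378 44 -0.117 -0.031 0.1 0.189
0.386 112 -0.119 -0.028 0.1 0.189
0.394 114 -0.118 -0.026 0.1 0.189
0.402 125 -0.118 -0.027 0.092 0.188
0.41 116 -0.117 -0.03 0.092 0.188
0.418 125 -0.119 -0.026 0.091 0.188
0.426 210 -0.124 -0.026 0.092 0.187
0.434 22 -0.11 -0.053 0.092 0.184
0.442 14 -0.07 -0.062 0.092 0.114
0.45 17 -0.067 -0.061 0.092 0.117
```

Call:
jog_arm:
  commands:
    - [0,0.2,-0.5,0]
    - [0,0.2,-0.8,0]
    - [0,0.2,-1.05,0]
    - [0,0.2,-1.3,0]
    - [0,0.2,-1.55,0]

```text
time: 4.85
position: [0.5447, 0.0277, 0.5542]
orientation: [0.002, 0.997, 0.082, -0.002]
contact_force: [-18.7, -11.5, 21.1]
grip_width: 0.085
finger_force: 32.2
```

```bash
cat >> h.py <<'E'
def tilt(P,yc,gx,gz,w=.06):  # cross-section of a held roll around y'=yc : lines per z
    A=P.reshape(-1,3); A=A[(abs(A[:,1]-yc)<w)&(abs(A[:,0]-gx)<.08)&(abs(A[:,2]-gz)<.06)]
    for z in np.arange(gz-.06,gz+.06,.01):
        B=A[(A[:,2]>=z)&(A[:,2]<z+.01)]
        if len(B)>4: print(z.round(3),len(B),np.percentile(B[:,0],[2,98]).round(3),np.percentile(B[:,1],[2,98]).round(3))
E
python3 -c "
from h import *
go([*r2w([-.074,.108,0])[:2],.385],99.4)
b,im,d,c,P=bar(); save('tilt1',cv2.resize(im[120:280,170:420],None,fx=3,fy=3)); tilt(P,.15,-.074,.385)
"
```

```text
t 4.85 g [0.5442 0.0269 0.3912] rack [-0.0765  0.111   0.3912] ang -80.6 -> jog [ 0.12 -0.1  -0.25] turn -0.0 F [-18.7 -11.5  21.1] w 7.5 ff 32.2
0.345 62 [-0.118 -0.023] [0.096 0.2  ]
0.355 250 [-0.119 -0.004] [0.095 0.209]
0.365 158 [-0.121 -0.029] [0.106 0.198]
0.375 163 [-0.122 -0.032] [0.104 0.195]
0.385 175 [-0.128 -0.034] [0.103 0.195]
0.395 170 [-0.121 -0.037] [0.101 0.195]
0.405 85 [-0.075 -0.037] [0.099 0.195]
0.415 22 [-0.071 -0.063] [0.097 0.126]
0.425 33 [-0.082 -0.063] [0.094 0.128]
```

View pics/tilt1.png

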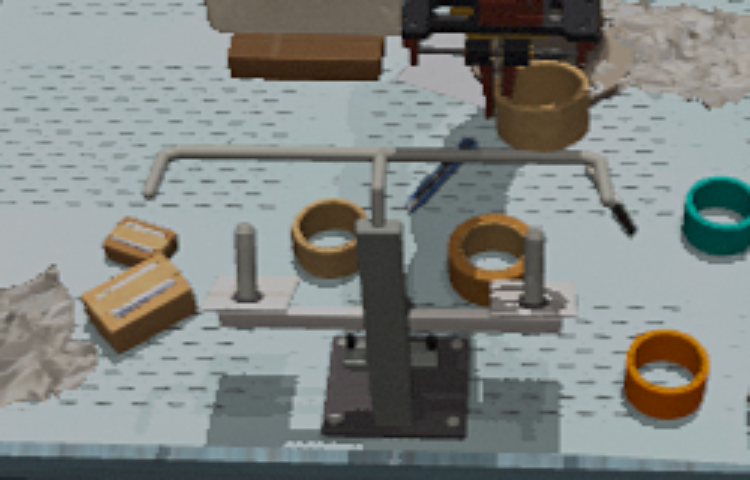

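Call:
jog_arm:
  commands:
    - [0.2,0,0,0]
    - [0.3,0,-0.1,0]
    - [0.3,0,-0.2,0]
    - [0.3,0,-0.3,0]
    - [0.3,0,-0.3,0]

```text
time: 5.4
position: [0.5502, 0.0256, 0.5467]
orientation: [0.004, 0.997, 0.081, -0.005]
contact_force: [-28.4, -14.3, 23.5]
grip_width: 0.12
finger_force: 34.0
```

```bash
python3 -c "
from h import *
go([*r2w([-.074,.108,0])[:2],.385],99.4)
b,im,d,c,P=bar(); tilt(P,.15,-.074,.385)
"
```

```text
t 5.4 g [0.5486 0.0242 0.3837] rack [-0.0726  0.1076  0.3837] ang -80.7 -> jog [-0.06  0.01  0.05] turn 0.01 F [-28.4 -14.3  23.5] w 10.6 ff 34.0
0.345 60 [-0.117 -0.004] [0.096 0.205]
0.355 243 [-0.119 -0.002] [0.095 0.209]
0.365 159 [-0.122 -0.029] [0.098 0.196]
0.375 168 [-0.123 -0.032] [0.097 0.192]
0.385 166 [-0.124 -0.036] [0.098 0.192]
0.395 144 [-0.108 -0.038] [0.095 0.192]
0.405 70 [-0.075 -0.039] [0.093 0.185]
0.415 28 [-0.068 -0.058] [0.092 0.124]
0.425 12 [-0.066 -0.057] [0.092 0.126]
```

Call:
jog_arm:
  commands:
    - [-0.3,0,0.2,0]
    - [-0.6,0,0.6,0]
    - [-0.8,0,1,0]
    - [-0.8,0,1.4,0]
    - [-0.8,0,1.4,0]

```text
time: 5.95
position: [0.5344, 0.0295, 0.5814]
orientation: [-0.0, 0.997, 0.083, 0.002]
contact_force: [-1.1, -0.1, -1.7]
grip_width: 0.081
finger_force: 30.0
```

```bash
python3 -c "
from h import *
go([*r2w([-.08,.108,0])[:2],.41],99.4); s,g,a=tool(); r=w2r(g)
b,im,d,c,P=bar(); tilt(P,r[1]+.042,r[0],r[2])
"
```

```text
t 5.95 g [0.5349 0.0296 0.4184] rack [-0.0852  0.1151  0.4184] ang -80.5 -> jog [ 0.25 -0.25 -0.34] turn -0.01 F [-1.1 -0.1 -1.7] w 7.2 ff 30.0
0.358 109 [-0.035 -0.009] [0.101 0.215]
0.378 21 [-0.125 -0.053] [0.111 0.2  ]
0.388 102 [-0.123 -0.035] [0.114 0.197]
0.398 187 [-0.127 -0.034] [0.106 0.198]
0.408 192 [-0.133 -0.037] [0.106 0.196]
0.418 155 [-0.125 -0.039] [0.106 0.2  ]
0.428 153 [-0.088 -0.044] [0.106 0.199]
0.438 44 [-0.078 -0.042] [0.1   0.182]
0.448 36 [-0.091 -0.072] [0.1   0.131]
0.458 18 [-0.076 -0.069] [0.097 0.131]
```

The tilt holds at only about 12°: the deep pad overlap springs it back. I'll set the roll down, grip it again nearer its top edge (about 12 mm overlap), and tilt it again.

Call:
jog_arm:
  commands:
    - [-1.2,1.3,0,0]
    - [-2.4,2.6,-1,0]
    - [-3.4,3.8,-2.5,0]
    - [-4.2,4.8,-4.5,0]
    - [-4.2,4.8,-6.5,0]

```text
time: 6.5
position: [0.4283, 0.1509, 0.4289]
orientation: [-0.001, 0.996, 0.085, 0.002]
contact_force: [1.0, 0.3, -1.5]
grip_width: 0.079
finger_force: 30.0
```

Call:
jog_arm:
  commands:
    - [0,0,-2,0]
    - [0,0,-4,0]
    - [0,0,-6,0]
    - [0,0,-7.3,0]
    - [0,0,-7.5,0]

```text
time: 7.0
position: [0.4286, 0.1473, 0.2381]
orientation: [0.001, 0.997, 0.083, -0.004]
contact_force: [0.0, -0.1, -0.9]
grip_width: 0.078
finger_force: 30.0
```

```bash
python3 -c "
from h import *
go([.4297,.1495,.041],99.4)
"
```

```text
t 7.0 g [0.4273 0.147  0.0751] rack [-0.1722  0.2485  0.0751] ang -80.5 -> jog [ 0.1   0.1  -1.36] turn -0.02 F [ 0.  -0.1 -0.9] w 6.8 ff 30.0
```

Call:
jog_arm:
  commands:
    - [0,0.1,-0.4,0]
    - [0,0.1,-0.7,0]
    - [0,0.1,-1,0]
    - [0,0.1,-1.2,0]
    - [0,0.1,-1.2,0]

```text
time: 7.5
position: [0.4302, 0.1504, 0.2117]
orientation: [0.0, 0.997, 0.083, 0.0]
contact_force: [0.5, 0.5, -2.1]
grip_width: 0.083
finger_force: 30.0
```

Call:
jog_arm:
  commands:
    - [0,0,0,0]
    - [0,0,0,0]
    - [0,0,0.2,0]
    - [0,0,0.5,0]
    - [0,0,0.5,0]
  fingers: 26

```text
time: 8.0
position: [0.4306, 0.1507, 0.2256]
orientation: [-0.0, 0.997, 0.083, 0.001]
contact_force: [-0.5, 0.4, 0.4]
grip_width: 0.298
finger_force: 0.0
```

```bash
python3 -c "
from h import *
go([.4297,.1495,.055],99.4)
f,n,a,z,im=ringw([.4206,.1954],.042,.046); print(f,n,a,z)
f,n,a,z,im=ringw([.4206,.1954],.042,.046,'top'); print(f,n,a,z)
"
```

```text
t 8.0 g [0.431  0.1508 0.0626] rack [-0.1679  0.2517  0.0626] ang -80.5 -> jog [-0.05 -0.05 -0.3 ] turn -0.01 F [-0.5  0.4  0.4] w 26.1 ff 0.0
[0.4351 0.1915] 6624 [-127.   10.  126.] 0.0467Traceback (most recent call last):
  File "<string>", line 5, in <module>
    f,n,a,z,im=ringw([.4206,.1954],.042,.046,'top'); print(f,n,a,z)
               ~~~~~^^^^^^^^^^^^^^^^^^^^^^^^^^^^^^^
  File "h.py", line 58, in ringw
    a=np.degrees(np.arctan2(W[:,1]-f[1],W[:,0]-f[0])); return f.round(4),len(W),np.percentile(a,[2,50,98]).round(),np.median(W[:,2]).round(4),im
                                                                                ~~~~~~~~~~~~~^^^^^^^^^^^^^
    return _quantile_unchecked(
        a, q, axis, out, overwrite_input, method, keepdims, weights)
    return _ureduce(a,
                    func=_quantile_ureduce_func,
    ...<5 lines>...
                    overwrite_input=overwrite_input,
                    method=method)
    r = func(a, **kwargs)
    result = _quantile(arr,
                       quantiles=q,
    ...<2 lines>...
                       out=out,
                       weights=wgt)
    slices_having_nans = np.isnan(arr[-1, ...])
                                  ~~~^^^^^^^^^
IndexError: index -1 is out of bounds for axis 0 with size 0
```

Call:
jog_arm:
  commands:
    - [0.35,0,0,0]
    - [0.35,0,-0.3,0]
    - [0.35,0,-0.3,0]
    - [0.35,0,-0.3,0]
    - [0.35,0,-0.3,0]

```text
time: 8.6
position: [0.4387, 0.1505, 0.2166]
orientation: [0.0, 0.997, 0.083, -0.0]
contact_force: [0.1, -0.2, 0.9]
grip_width: 0.297
finger_force: 0.0
```

Call:
jog_arm:
  commands:
    - [0,0,0,0]
    - [0,0,0,0]
    - [0,0,0,0]
    - [0,0,0,0]
    - [0,0,0.3,0]
  fingers: 0

```text
time: 9.1
position: [0.4384, 0.1502, 0.2238]
orientation: [0.0, 0.997, 0.083, -0.001]
contact_force: [-0.2, -1.4, -1.1]
grip_width: 0.068
finger_force: 30.9
```

Call:
jog_arm:
  commands:
    - [0,0,2,0]
    - [0,0,4,0]
    - [0,0,6,0]
    - [0,0,8,0]
    - [0,0,10,0]

```text
time: 9.6
position: [0.4379, 0.1503, 0.4769]
orientation: [0.0, 0.997, 0.083, 0.0]
contact_force: [1.8, -0.2, -1.3]
grip_width: 0.072
finger_force: 30.9
```

Call:
jog_arm:
  commands:
    - [0,0,2,0]
    - [0,0,4,0]
    - [0,0,5.5,0]
    - [0,0,5.5,0]
    - [0,0,5.5,0]

```text
time: 10.1
position: [0.4383, 0.1505, 0.612]
orientation: [0.0, 0.997, 0.083, 0.0]
contact_force: [-0.1, -0.5, -2.7]
grip_width: 0.072
finger_force: 30.9
```

```bash
python3 -c "
from h import *
go([*r2w([-.074,.108,0])[:2],.43],99.4)
"
```

```text
t 10.1 g [0.4385 0.1505 0.449 ] rack [-0.1606  0.2502  0.449 ] ang -80.5 -> jog [ 4.35 -5.04 -0.76] turn -0.01 F [-0.1 -0.5 -2.7] w 6.3 ff 30.9
```

Call:
jog_arm:
  commands:
    - [1.1,-1.3,0,0]
    - [2.2,-2.6,0,0]
    - [3.3,-3.9,-0.3,0]
    - [4.3,-5,-0.6,0]
    - [4.3,-5,-0.8,0]

```text
time: 10.6
position: [0.5484, 0.0202, 0.5876]
orientation: [0.001, 0.997, 0.079, -0.003]
contact_force: [-0.1, 0.1, -2.3]
grip_width: 0.07
finger_force: 30.9
```

Call:
jog_arm:
  commands:
    - [0,0,-0.3,0]
    - [0,0,-0.7,0]
    - [-0.1,0,-1,0]
    - [-0.3,0,-1.3,0]
    - [-0.5,-0.1,-1.6,0]

```text
time: 11.1
position: [0.5329, 0.0238, 0.5527]
orientation: [0.0, 0.997, 0.083, 0.001]
contact_force: [0.5, -0.0, 5.0]
grip_width: 0.08
finger_force: 30.9
```

```bash
python3 -c "
from h import *
go([*r2w([-.086,.108,0])[:2],.389],99.4); s,g,a=tool(); r=w2r(g)
b,im,d,c,P=bar(); tilt(P,.15,r[0],r[2]-.03)
"
```

```text
t 11.1 g [0.5333 0.0237 0.3897] rack [-0.0878  0.1096  0.3897] ang -80.4 -> jog [ 0.08 -0.05 -0.03] turn -0.02 F [ 0.5 -0.   5. ] w 7.0 ff 30.9
0.34 14 [-0.124 -0.028] [0.109 0.195]
0.35 187 [-0.126 -0.017] [0.094 0.204]
0.36 253 [-0.134 -0.018] [0.104 0.206]
0.37 151 [-0.128 -0.035] [0.103 0.192]
0.38 146 [-0.103 -0.04 ] [0.102 0.195]
0.39 123 [-0.087 -0.045] [0.101 0.192]
0.4 72 [-0.081 -0.048] [0.097 0.183]
0.41 22 [-0.08  -0.074] [0.097 0.123]
```

Call:
jog_arm:
  commands:
    - [0,0,-0.1,0]
    - [0,0,-0.2,0]
    - [0,0,-0.3,0]
    - [0,0,-0.3,0]
    - [0,0,-0.3,0]

```text
time: 11.65
position: [0.532, 0.0224, 0.5443]
orientation: [0.002, 0.997, 0.083, -0.002]
contact_force: [-9.1, -6.2, 7.5]
grip_width: 0.078
finger_force: 31.8
```

Call:
jog_arm:
  commands:
    - [-0.4,0,0,0]
    - [-1,-0.1,0.4,0]
    - [-1.3,-0.2,1,0]
    - [-1.3,-0.2,1,0]
    - [-1.3,-0.2,1,0]

```text
time: 12.15
position: [0.5013, 0.0184, 0.5697]
orientation: [0.0, 0.997, 0.083, 0.001]
contact_force: [0.3, -0.9, -1.9]
grip_width: 0.069
finger_force: 29.7
```

```bash
cat >> h.py <<'E'
def cylfit(P,r0,t0=30.,Ro=.046,Ri=.038,sg=1,yaw=0.):
    """roll pose in rack frame: centre, tilt (deg, top towards -x'), tilt azimuth offset, roll about; from one cloud"""
    A=P.reshape(-1,3); A=A[np.linalg.norm(A-r0,axis=1)<.06]
    def res(q,A=A):
        n=np.array([-np.sin(q[3])*np.cos(q[4]),-np.sin(q[3])*np.sin(q[4]),np.cos(q[3])]); v=A-q[:3]; s=v@n; r=np.linalg.norm(v-s[:,None]*n,axis=1)
        dr=abs(r-(Ro+Ri)/2)-(Ro-Ri)/2; ds=abs(s)-.024
        return np.where((dr>0)&(ds>0),np.hypot(dr,ds),np.maximum(dr,ds))
    q=np.array([*r0,np.radians(t0),yaw])
    for k in(.03,.012,.008):
        m=abs(res(q))<k; q=least_squares(lambda x:res(x,A[m]),q,loss='soft_l1',f_scale=.002).x
    return q[:3].round(4),np.degrees(q[3:]).round(1),m.sum(),np.sqrt(np.mean(res(q,A[m])**2)).round(4)
E
python3 -c "
from h import *
go([*r2w([-.086,.108,0])[:2],.389],99.4); s,g,a=tool(); r=w2r(g)
b,im,d,c,P=bar(); save('tilt2',cv2.resize(im[100:240,250:430],None,fx=4,fy=4)); print(cylfit(P,np.array([r[0]+.015,r[1]+.042,r[2]-.025])))
"
```

```text
t 12.15 g [0.5016 0.0185 0.4067] rack [-0.1199  0.1096  0.4067] ang -80.5 -> jog [ 1.35  0.16 -0.71] turn -0.01 F [ 0.3 -0.9 -1.9] w 6.1 ff 29.7
(array([-0.1101,  0.1478,  0.3831]), array([28.3,  0.6]), np.int64(692), np.float64(0.0023))
```

View pics/tilt2.png

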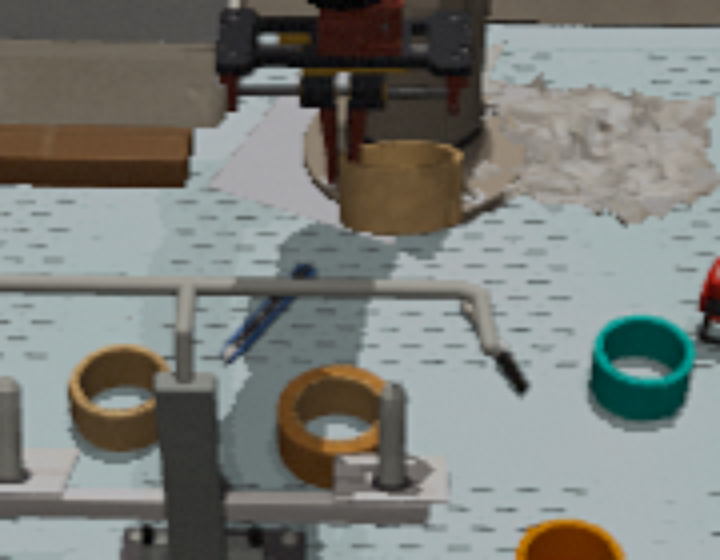

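The crop shows the held roll at (401,185) leaning towards the robot. The fit gives a tilt of 28.3°. Now for the approach along the spindle.

```bash
python3 -c "
from h import *
for p in [(-.109,.1125,.290),(-.082,.1125,.238)]: go(r2w(p),99.4)
"
```

```text
t 12.2 g [0.5016 0.0183 0.4061] rack [-0.12    0.1095  0.4061] ang -80.5 -> jog [ 0.41  0.19 -4.65] turn -0.01 F [ 0.2  0.5 -2.6] w 6.5 ff 29.7
t 12.2 g [0.5016 0.0183 0.4061] rack [-0.12    0.1095  0.4061] ang -80.5 -> jog [ 1.48  0.37 -6.73] turn -0.01 F [ 0.2  0.5 -2.6] w 6.5 ff 29.7
```

Call:
jog_arm:
  commands:
    - [0.1,0,-1,0]
    - [0.2,0.1,-2.2,0]
    - [0.3,0.1,-3.4,0]
    - [0.4,0.2,-4.4,0]
    - [0.4,0.2,-4.6,0]

```text
time: 12.7
position: [0.5109, 0.0231, 0.4507]
orientation: [-0.0, 0.997, 0.083, -0.003]
contact_force: [0.3, -0.5, -2.2]
grip_width: 0.069
finger_force: 29.9
```

```bash
python3 -c "
from h import *
for p in [(-.109,.1125,.290),(-.082,.1125,.238)]: go(r2w(p),99.4)
s,g,a=tool(); r=w2r(g)
b,im,d,c,P=bar(); print(b,cylfit(P,r+[.0098,.0382,-.0236],28),rodfit(P,1)[0],rodfit(P,-1)[0])
"
```

```text
t 12.7 g [0.5099 0.0231 0.2877] rack [-0.111   0.1129  0.2877] ang -80.5 -> jog [ 0.08 -0.    0.09] turn -0.02 F [ 0.3 -0.5 -2.2] w 6.0 ff 29.9
t 12.7 g [0.5099 0.0231 0.2877] rack [-0.111   0.1129  0.2877] ang -80.5 -> jog [ 1.15  0.18 -1.99] turn -0.02 F [ 0.3 -0.5 -2.2] w 6.0 ff 29.9
[0.2983 0.2372] (array([-0.1039,  0.1536,  0.2642]), array([26.7,  0. ]), np.int64(504), np.float64(0.0024)) [-0.01744049  0.14907098  0.164     ] [-0.01683046 -0.15035799  0.164     ]
```

Call:
jog_arm:
  commands:
    - [0.4,0,-0.1,0]
    - [0.65,0,-0.5,0]
    - [0.9,0,-0.95,0]
    - [1.15,0,-1.35,0]
    - [1.25,0,-1.5,0]

```text
time: 13.25
position: [0.543, 0.0228, 0.4152]
orientation: [-0.0, 0.997, 0.083, -0.001]
contact_force: [-0.7, -0.3, -1.7]
grip_width: 0.075
finger_force: 29.9
```

```bash
python3 -c "
from h import *
go(r2w((-.0795,.109,.222)),99.4)
s,g,a=tool(); r=w2r(g)
b,im,d,c,P=bar(); print(b,cylfit(P,r+[.0071,.0407,-.0236],28),rodfit(P,1)[0],rodfit(P,-1)[0]); save('thr',cv2.resize(im[130:260,230:430],None,fx=4,fy=4))
"
```

```text
t 13.25 g [0.5427 0.0228 0.2522] rack [-0.0787  0.1071  0.2522] ang -80.5 -> jog [-0.04  0.07 -1.21] turn -0.01 F [-0.7 -0.3 -1.7] w 6.6 ff 29.9
[0.2674 0.2364] (array([-0.0735,  0.1484,  0.2273]), array([23.3,  2.9]), np.int64(661), np.float64(0.0025)) [0.00158142 0.15369009 0.164     ] [-0.01689507 -0.15041235  0.164     ]
```

View pics/thr.png

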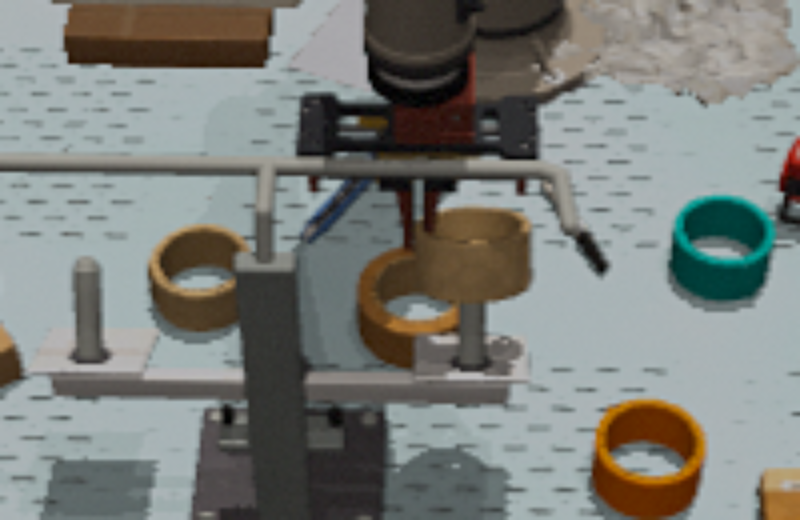

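The crop shows the roll threaded over the left rod tip: the rod comes out below the roll at (472,330) and the bar is level. Next I'll press straight down to bring the gripper body under the rail.

Call:
jog_arm:
  commands:
    - [0,0,-0.25,0]
    - [0,0,-0.5,0]
    - [0,0,-0.8,0]
    - [0,0,-1,0]
    - [0,0,-1.2,0]

```text
time: 13.8
position: [0.5431, 0.0235, 0.387]
orientation: [-0.0, 0.997, 0.083, 0.001]
contact_force: [2.3, 3.2, 0.8]
grip_width: 0.076
finger_force: 30.8
```

```bash
python3 -c "
from h import *
go(r2w((-.0795,.109,.222)),99.4)
s,g,a=tool(); r=w2r(g)
b,im,d,c,P=bar(); print(b,cylfit(P,r+[.0071,.0407,-.0236],28),rodfit(P,-1)); go(r2w((-.0795,.109,.222)),99.4)
"
```

```text
t 13.8 g [0.5434 0.0237 0.224 ] rack [-0.0778  0.1079  0.224 ] ang -80.5 -> jog [-0.07  0.03 -0.08] turn -0.01 F [2.3 3.2 0.8] w 6.7 ff 30.8
[0.2991 0.2487] (array([-0.0715,  0.1503,  0.1989]), array([25.9,  7.6]), np.int64(655), np.float64(0.0026)) (array([-0.01138517, -0.14713893,  0.164     ]), np.int64(135), np.float64(0.09010588530813472))
t 13.85 g [0.5432 0.0238 0.2233] rack [-0.0781  0.108   0.2233] ang -80.5 -> jog [-0.06  0.03 -0.05] turn -0.01 F [ 3.6  2.7 -0.5] w 6.2 ff 30.4
```

Call:
jog_arm:
  commands:
    - [-0.05,0.05,-0.25,-0.7]
    - [-0.1,0.1,-0.4,-1.4]
    - [-0.15,0.2,-0.5,-2.2]
    - [-0.2,0.3,-0.6,-3]
    - [-0.2,0.4,-0.75,-3.75]

```text
time: 14.35
position: [0.5364, 0.0328, 0.3675]
orientation: [0.001, 0.984, -0.18, -0.002]
contact_force: [-10.1, 0.2, 1.2]
grip_width: 0.075
finger_force: 30.3
```

```bash
python3 -c "
from h import *
go(r2w((-.0816,.118,.205)),69.4)
s,g,a=tool(); r=w2r(g)
b,im,d,c,P=bar(); print(b,cylfit(P,r+[.0266,.032,-.0236],26,yaw=-.52),rodfit(P,-1)); go(r2w((-.0816,.118,.184)),69.4)
save('orb',cv2.resize(im[130:260,230:430],None,fx=4,fy=4)); print(sense()['joint_pos'].round(2))
"
```

```text
t 14.35 g [0.5358 0.0326 0.2045] rack [-0.0839  0.1179  0.2045] ang -110.8 -> jog [0.09 0.02 0.02] turn 0.02 F [-10.1   0.2   1.2] w 6.6 ff 30.3
[0.2987 0.2455] (array([-0.0578,  0.1512,  0.1798]), array([ 25.2, -41.7]), np.int64(666), np.float64(0.0031)) (array([-0.01358231, -0.14791802,  0.164     ]), np.int64(134), np.float64(0.08756355912337449))
t 14.4 g [0.5354 0.033  0.2037] rack [-0.0842  0.1184  0.2037] ang -111.0 -> jog [ 0.11  0.   -0.79] turn 0.05 F [-2.9 -1.6 -1.9] w 6.7 ff 30.3
[ 0.04  0.31 -0.26  1.91  0.1   0.94 -2.21]
```

View pics/orb.png

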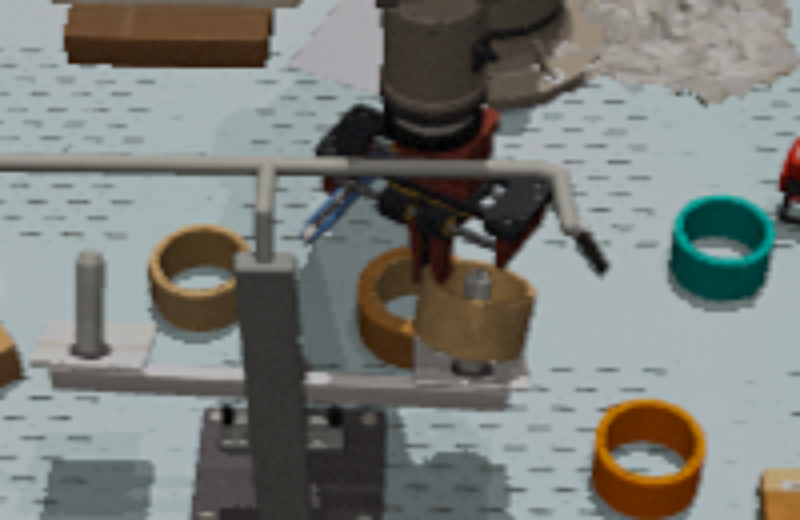

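The crop shows the rod tip standing in the roll's bore at (478,280), the roll just above the plate, and the gripper body under the rail. I'll lower it further to load the bar.

Call:
jog_arm:
  commands:
    - [0.05,0,-0.1,0]
    - [0.1,0,-0.2,0]
    - [0.1,0,-0.3,0]
    - [0.1,0,-0.35,0]
    - [0.1,0,-0.35,0]

```text
time: 14.9
position: [0.5403, 0.0328, 0.3593]
orientation: [-0.0, 0.984, -0.178, 0.0]
contact_force: [0.6, 0.4, -0.6]
grip_width: 0.073
finger_force: 30.0
```

```bash
python3 -c "
from h import *
s,g,a=tool(); r=w2r(g)
b,im,d,c,P=bar(); print(b,cylfit(P,r+[.0266,.032,-.0236],26,yaw=-.52),rodfit(P,-1)[2]); go(r2w((-.0816,.118,.184)),69.4)
"
```

```text
[0.2994 0.2442] (array([-0.0532,  0.1512,  0.1717]), array([ 25.2, -33.7]), np.int64(650), np.float64(0.0029)) 0.08734804487331727
t 14.95 g [0.5404 0.0329 0.1964] rack [-0.0793  0.1175  0.1964] ang -110.5 -> jog [-0.09  0.01 -0.5 ] turn -0.01 F [-0.4  0.3 -0.7] w 6.5 ff 30.0
```

Call:
jog_arm:
  commands:
    - [0,0,-0.1,0]
    - [0,0,-0.2,0]
    - [0,0,-0.3,0]
    - [0,0,-0.4,0]
    - [0,0,-0.45,0]

```text
time: 15.45
position: [0.5404, 0.0332, 0.348]
orientation: [-0.0, 0.984, -0.178, 0.0]
contact_force: [1.4, 1.1, -0.8]
grip_width: 0.072
finger_force: 30.6
```

```bash
python3 -c "
from h import *
s,g,a=tool(); r=w2r(g)
b,im,d,c,P=bar(); print(b,cylfit(P,r+[.0266,.032,-.0236],26,yaw=-.52),rodfit(P,-1)[2]); go(r2w((-.0816,.118,.184)),69.4)
"
```

```text
[0.2983 0.2514] (array([-0.0524,  0.1516,  0.1606]), array([ 26.1, -30. ]), np.int64(643), np.float64(0.0027)) 0.09539941484342372
t 15.5 g [0.5406 0.0333 0.1849] rack [-0.0791  0.1179  0.1849] ang -110.5 -> jog [-0.1  -0.01 -0.04] turn -0.01 F [ 2.6  1.  -0.5] w 6.6 ff 30.5
```

Call:
jog_arm:
  commands:
    - [0,0,-0.05,0]
    - [0,0,-0.1,0]
    - [0,0,-0.15,0]
    - [0,0,-0.2,0]
    - [0,0,-0.2,0]

```text
time: 16.0
position: [0.5403, 0.0332, 0.343]
orientation: [-0.0, 0.984, -0.178, 0.0]
contact_force: [2.9, 1.3, -0.2]
grip_width: 0.075
finger_force: 30.7
```

Call:
jog_arm:
  commands:
    - [0,0,0,0]
    - [0,0,0,0]
    - [0,0,0,0]
    - [0,0,0,0]
    - [0,0,0,0]
  fingers: 24

```text
time: 16.5
position: [0.5399, 0.0328, 0.3429]
orientation: [0.0, 0.984, -0.178, -0.0]
contact_force: [0.2, -0.4, 0.3]
grip_width: 0.274
finger_force: 0.0
```

```bash
python3 -c "
from h import *
s,g,a=tool(); r=w2r(g); print(s['contact_force'],s['grip_width']*87.8,r)
b,im,d,c,P=bar(); print(b,cylfit(P,np.array([-.052,.15,.152]),28),rodfit(P,-1)[2]); save('rel',cv2.resize(im[130:260,230:430],None,fx=4,fy=4))
"
```

```text
[ 0.23784281 -0.41223208  0.33173618] 24.084769267149703 [-0.07987685  0.11748221  0.17992006]
[0.295  0.2565] (array([-0.0504,  0.1507,  0.1489]), array([ 30.8, -12.9]), np.int64(590), np.float64(0.0026)) 0.10067971658545273
```

View pics/rel.png

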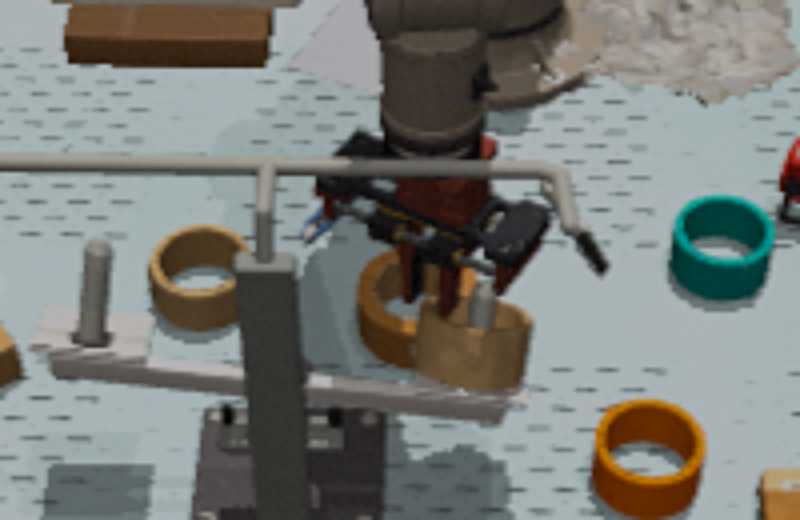

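The crop shows small roll 1 lying on the left plate with the rod tip at (482,290). The bar is about 0.13 down on the left and the fingers are free. I'll retreat under the rail and go to the big roll.

Call:
jog_arm:
  commands:
    - [0,0,0.7,0]
    - [0,0,1.4,0]
    - [0,0,1.4,0]
    - [-1.4,-0.2,1.4,0]
    - [-2.8,-0.4,1.4,0]

```text
time: 17.05
position: [0.4694, 0.0229, 0.3777]
orientation: [-0.0, 0.984, -0.178, -0.0]
contact_force: [-0.3, 0.6, 1.2]
grip_width: 0.276
finger_force: 0.0
```

Call:
jog_arm:
  commands:
    - [-0.3,-0.5,-0.5,0.8]
    - [-0.7,-1.2,-1.2,1.7]
    - [-1.2,-2,-2.2,2.6]
    - [-1.6,-2.8,-3.2,3.4]
    - [-1.7,-2.8,-4.2,3.75]
  fingers: 40

```text
time: 17.55
position: [0.4264, -0.0495, 0.2723]
orientation: [0.001, 0.997, 0.083, -0.0]
contact_force: [0.3, 0.2, -1.1]
grip_width: 0.455
finger_force: 0.0
```

```bash
python3 -c "
from h import *
b,im,d,c,P=bar(); print(b,cylfit(P,np.array([-.052,.15,.152]),28))
go([.4271,-.0467,.053],99.4)
f,n,a,z,im=ringw([.4195,-.0008],.0465,.055); print(f,n,a,z)
im,d,c=grab('top'); print(ring(cloud(d,c),(313,222),26)); go([.4271,-.0467,.053],99.4)
"
```

```text
[0.2157 0.2576] (array([-0.0505,  0.1506,  0.1494]), array([ 31. , -13.8]), np.int64(622), np.float64(0.0025))
t 17.6 g [ 0.4242 -0.0485  0.1062] rack [-0.2073  0.0563  0.1062] ang -80.4 -> jog [ 0.12  0.07 -2.13] turn -0.03 F [-2.   0.3 -2.6] w 40.1 ff 0.0
[ 4.239e-01 -4.000e-04] 12302 [-137.   12.  160.] 0.0488
[4.231e-01 2.000e-03 5.060e-02 4.400e-02 4.780e-02 6.800e+01]
t 17.7 g [ 0.4266 -0.0471  0.1094] rack [-0.2047  0.0572  0.1094] ang -80.6 -> jog [ 0.02  0.01 -2.26] turn -0.0 F [1.  0.1 1.1] w 39.9 ff 0.0
```

Call:
jog_arm:
  commands:
    - [0.1,0,-0.6,0]
    - [0.1,0,-1.2,0]
    - [0.1,0,-1.8,0]
    - [0.1,0,-2.25,0]
    - [0.1,0,-2.25,0]

```text
time: 18.2
position: [0.4304, -0.0466, 0.2166]
orientation: [-0.0, 0.997, 0.083, -0.0]
contact_force: [1.0, 0.1, 0.1]
grip_width: 0.456
finger_force: 0.0
```

Call:
jog_arm:
  commands:
    - [0,0,0,0]
    - [0,0,0,0]
    - [0,0,0,0]
    - [0,0,0,0]
    - [0,0,0,0]
  fingers: 0

```text
time: 18.7
position: [0.4302, -0.0469, 0.2173]
orientation: [0.0, 0.997, 0.083, 0.0]
contact_force: [-1.4, 0.5, 6.4]
grip_width: 0.172
finger_force: 31.2
```

```bash
python3 -c "
from h import *
go([.4296,-.0465,.053],99.4)
go(r2w((-.13,-.1965,.44)),99.4); go(r2w((-.074,-.1965,.44)),99.4)
"
```

```text
t 18.7 g [ 0.4303 -0.047   0.0543] rack [-0.201   0.0567  0.0543] ang -80.5 -> jog [-0.03  0.02 -0.05] turn -0.01 F [-1.4  0.5  6.4] w 15.1 ff 31.2
t 18.7 g [ 0.4303 -0.047   0.0543] rack [-0.201   0.0567  0.0543] ang -80.5 -> jog [ 4.46 -9.53 15.43] turn -0.01 F [-1.4  0.5  6.4] w 15.1 ff 31.2
t 18.7 g [ 0.4303 -0.047   0.0543] rack [-0.201   0.0567  0.0543] ang -80.5 -> jog [ 6.67 -9.16 15.43] turn -0.01 F [-1.4  0.5  6.4] w 15.1 ff 31.2
```

Call:
jog_arm:
  commands:
    - [0,0,1.5,0]
    - [0,0,3.5,0]
    - [0,0,5.5,0]
    - [0,0,7.5,0]
    - [0,0,9.5,0]

```text
time: 19.2
position: [0.4292, -0.0471, 0.4561]
orientation: [0.0, 0.997, 0.083, -0.0]
contact_force: [1.0, -0.4, -3.9]
grip_width: 0.175
finger_force: 30.0
```

Call:
jog_arm:
  commands:
    - [0.8,-1.8,1.5,0]
    - [1.7,-3.6,3,0]
    - [2.6,-5.5,4.5,0]
    - [3.5,-7.5,5.9,0]
    - [4.4,-9.4,5.9,0]

```text
time: 19.7
position: [0.5192, -0.2378, 0.5888]
orientation: [0.001, 0.997, 0.083, 0.001]
contact_force: [1.0, 0.1, -2.3]
grip_width: 0.176
finger_force: 30.0
```

```bash
python3 -c "
from h import *
s,g,a=tool(); r=w2r(g)
b,im,d,c,P=bar(); print(b,cylfit(P,r+[0,.0465,-.03],0.5,.055,.038)); go(r2w((-.078,-.1965,.425)),99.4)
"
```

```text
[0.2154 0.2569] (array([-0.145 , -0.1004,  0.3942]), array([  1.7, -67.8]), np.int64(1027), np.float64(0.0021))
t 19.75 g [ 0.5212 -0.2473  0.426 ] rack [-0.1441 -0.1557  0.426 ] ang -81.0 -> jog [ 2.88 -1.17 -0.04] turn 0.05 F [ 2.5 -7.8 -0.1] w 15.2 ff 30.6
```

Call:
jog_arm:
  commands:
    - [0.8,-0.4,0,0]
    - [1.6,-0.8,0,0]
    - [2.3,-1.1,0,0]
    - [2.8,-1.2,0,0]
    - [2.8,-1.2,0,0]

```text
time: 20.25
position: [0.59, -0.2669, 0.5843]
orientation: [-0.001, 0.997, 0.083, -0.001]
contact_force: [-0.7, 0.4, -2.7]
grip_width: 0.171
finger_force: 30.6
```

Call:
jog_arm:
  commands:
    - [0,0,-0.4,0]
    - [0,0,-0.8,0]
    - [-0.1,0,-1.1,0]
    - [-0.25,0,-1.4,0]
    - [-0.4,-0.1,-1.7,0]

```text
time: 20.75
position: [0.5777, -0.2692, 0.5448]
orientation: [0.0, 0.997, 0.082, 0.001]
contact_force: [-0.1, 2.3, 3.8]
grip_width: 0.174
finger_force: 31.1
```

```bash
python3 -c "
from h import *
s,g,a=tool(); r=w2r(g)
b,im,d,c,P=bar(); print(b,cylfit(P,r+[.01,.0465,-.026],25,.055,.038)); go(r2w((-.089,-.1965,.382)),99.4)
"
```

```text
[0.2158 0.2593] (array([-0.0852, -0.1401,  0.358 ]), array([29.4,  5.7]), np.int64(767), np.float64(0.0025))
t 20.8 g [ 0.5771 -0.2698  0.3803] rack [-0.0928 -0.1871  0.3803] ang -80.6 -> jog [ 0.21 -0.34  0.07] turn -0.0 F [-5.  -1.2  4.3] w 15.9 ff 31.0
```

Call:
jog_arm:
  commands:
    - [0,0,-0.1,0]
    - [0,0,-0.2,0]
    - [0,0,-0.3,0]
    - [0,0,-0.3,0]
    - [-0.3,0,-0.3,0]

```text
time: 21.3
position: [0.5714, -0.2694, 0.5366]
orientation: [0.0, 0.997, 0.083, 0.0]
contact_force: [-0.8, 1.6, -3.3]
grip_width: 0.176
finger_force: 29.7
```

Call:
jog_arm:
  commands:
    - [-0.4,-0.1,0.2,0]
    - [-0.9,-0.2,0.8,0]
    - [-0.9,-0.2,1,0]
    - [-0.9,-0.2,1,0]
    - [-0.9,-0.2,1,0]

```text
time: 21.8
position: [0.5492, -0.2742, 0.5615]
orientation: [-0.0, 0.997, 0.083, 0.0]
contact_force: [0.1, 0.9, -3.1]
grip_width: 0.176
finger_force: 29.8
```

```bash
python3 -c "
from h import *
s,g,a=tool(); r=w2r(g)
b,im,d,c,P=bar(); q=cylfit(P,r+[.01,.0465,-.026],28,.055,.038); print(b,q,'off',q[0]-r); go(r2w((-.089,-.1965,.382)),99.4); print(cylfit(P,np.array([-.052,.15,.152]),28))
"
```

```text
[0.2165 0.2571] (array([-0.1141, -0.1402,  0.376 ]), array([33.2,  4.5]), np.int64(649), np.float64(0.0023)) off [ 0.00674451  0.04668363 -0.02251522]
t 21.85 g [ 0.5493 -0.2741  0.3981] rack [-0.1209 -0.1868  0.3981] ang -80.5 -> jog [ 1.32 -0.17 -0.64] turn -0.01 F [-0.3 -0.7 -3. ] w 15.6 ff 29.8
(array([-0.0497,  0.1502,  0.1493]), array([ 30.8, -13.9]), np.int64(621), np.float64(0.0025))
```

Call:
jog_arm:
  commands:
    - [0,0,-1,0]
    - [0,0,-2,0]
    - [0.2,0,-3,0]
    - [0.5,0.1,-3.4,0]
    - [0.75,0.1,-3.4,0]

```text
time: 22.35
position: [0.5684, -0.2711, 0.4745]
orientation: [-0.001, 0.997, 0.083, -0.002]
contact_force: [0.2, -0.6, -2.3]
grip_width: 0.177
finger_force: 29.9
```

```bash
python3 -c "
from h import *
s,g,a=tool(); r=w2r(g)
b,im,d,c,P=bar(); q=cylfit(P,r+[.0067,.0467,-.0225],33,.055,.038); print(b,q,'off',q[0]-r); go(r2w((-.0795,-.187,.269)),99.4); go(r2w((-.0795,-.197,.222)),99.4)
"
```

```text
[0.2146 0.2993] (array([-0.0954, -0.1396,  0.2892]), array([32.6,  4.1]), np.int64(490), np.float64(0.0023)) off [ 0.00658228  0.04696048 -0.0222837 ]
t 22.4 g [ 0.5696 -0.2709  0.313 ] rack [-0.1003 -0.187   0.313 ] ang -80.4 -> jog [ 0.82  0.14 -1.76] turn -0.02 F [ 1.   0.  -2.3] w 15.4 ff 29.9
t 22.4 g [ 0.5696 -0.2709  0.313 ] rack [-0.1003 -0.187   0.313 ] ang -80.4 -> jog [ 0.89 -0.26 -3.64] turn -0.02 F [ 1.   0.  -2.3] w 15.4 ff 29.9
```

Call:
jog_arm:
  commands:
    - [0.2,0,-0.4,0]
    - [0.4,0,-0.85,0]
    - [0.6,0.1,-1.3,0]
    - [0.8,0.1,-1.75,0]
    - [0.8,0.1,-1.75,0]

```text
time: 22.9
position: [0.5879, -0.2688, 0.4301]
orientation: [-0.001, 0.997, 0.083, -0.002]
contact_force: [0.1, -0.2, -3.8]
grip_width: 0.175
finger_force: 29.8
```

```bash
python3 -c "
from h import *
s,g,a=tool(); r=w2r(g)
b,im,d,c,P=bar(); q=cylfit(P,r+[.0067,.0467,-.0225],33,.055,.038); print(b,q,'off',q[0]-r); go(r2w((-.0795,-.197,.222)),99.4); print(cylfit(P,np.array([-.052,.15,.152]),28)[0])
"
```

```text
[0.215  0.2949] (array([-0.076 , -0.141 ,  0.2445]), array([31.8,  5. ]), np.int64(655), np.float64(0.0023)) off [ 0.00634502  0.04663363 -0.022628  ]
t 22.95 g [ 0.5875 -0.269   0.2682] rack [-0.0824 -0.188   0.2682] ang -80.5 -> jog [ 0.17 -0.34 -1.85] turn -0.01 F [-0.1 -0.8 -2.4] w 15.1 ff 29.8
[-0.0506  0.1505  0.1488]
```

Call:
jog_arm:
  commands:
    - [0.1,0,-0.2,0]
    - [0.1,-0.1,-0.4,0]
    - [0.1,-0.1,-0.6,0]
    - [0.1,-0.1,-0.8,0]
    - [0.1,-0.2,-1,0]

```text
time: 23.45
position: [0.5907, -0.2742, 0.4079]
orientation: [0.0, 0.997, 0.083, 0.001]
contact_force: [1.5, -0.9, -0.8]
grip_width: 0.174
finger_force: 30.1
```

```bash
python3 -c "
from h import *
s,g,a=tool(); r=w2r(g)
b,im,d,c,P=bar(); q=cylfit(P,r+[.0067,.0467,-.0225],33,.055,.038); print(b,q,'off',q[0]-r); go(r2w((-.0795,-.197,.222)),99.4); print(cylfit(P,np.array([-.052,.15,.152]),28)[0])
"
```

```text
[0.2233 0.2734] (array([-0.0725, -0.1472,  0.222 ]), array([32.5,  4. ]), np.int64(606), np.float64(0.0023)) off [ 0.00720775  0.04661835 -0.02290224]
t 23.5 g [ 0.5906 -0.275   0.244 ] rack [-0.0803 -0.1945  0.244 ] ang -80.5 -> jog [ 0.05 -0.09 -0.88] turn -0.01 F [ 1.9 -0.9 -2.6] w 15.3 ff 29.9
[-0.0505  0.1505  0.156 ]
```

Call:
jog_arm:
  commands:
    - [0,-0.05,-0.2,0]
    - [0,-0.1,-0.4,0]
    - [0,-0.1,-0.6,0]
    - [0,-0.1,-0.75,0]
    - [0,-0.1,-0.9,0]

```text
time: 24.0
position: [0.5907, -0.2771, 0.3853]
orientation: [0.0, 0.997, 0.083, 0.001]
contact_force: [5.5, -2.1, 1.0]
grip_width: 0.173
finger_force: 31.0
```

```bash
python3 -c "
from h import *
s,g,a=tool(); r=w2r(g)
b,im,d,c,P=bar(); q=cylfit(P,r+[.0067,.0467,-.0225],33,.055,.038); print(b,q,'off',q[0]-r); print(cylfit(P,np.array([-.052,.15,.162]),28)[0]); go(r2w((-.0818,-.1895,.212)),74.4)
"
```

```text
[0.242  0.2989] (array([-0.0722, -0.1503,  0.1994]), array([32.3,  3. ]), np.int64(596), np.float64(0.0023)) off [ 0.00797506  0.04637146 -0.02292854]
[-0.0478  0.15    0.1761]
t 24.05 g [ 0.5908 -0.277   0.2216] rack [-0.0804 -0.1965  0.2216] ang -80.5 -> jog [-0.1   0.27 -0.38] turn -3.13 F [ 5.8 -1.   0.1] w 15.5 ff 30.8
```

Call:
jog_arm:
  commands:
    - [0,0,-0.15,-0.6]
    - [-0.05,0.05,-0.25,-1.2]
    - [-0.1,0.1,-0.3,-1.9]
    - [-0.1,0.2,-0.35,-2.5]
    - [-0.1,0.3,-0.4,-3.1]

```text
time: 24.55
position: [0.5866, -0.2687, 0.3735]
orientation: [-0.0, 0.991, -0.135, -0.003]
contact_force: [0.6, -0.8, -2.5]
grip_width: 0.174
finger_force: 30.0
```

```bash
python3 -c "
from h import *
s,g,a=tool(); r=w2r(g)
b,im,d,c,P=bar(); q=cylfit(P,r+[.0258,.0395,-.0225],33,.055,.038,yaw=-.4); print(b,q,'off',q[0]-r); print(cylfit(P,np.array([-.05,.15,.165]),28)); go(r2w((-.0818,-.1895,.184)),74.4)
"
```

```text
[0.234  0.2943] (array([-0.0583, -0.1481,  0.1874]), array([ 31.3, -24.4]), np.int64(708), np.float64(0.0028)) off [ 0.02565491  0.0391669  -0.02310329]
(array([-0.0504,  0.1496,  0.1663]), array([28.5, -1.2]), np.int64(616), np.float64(0.0023))
t 24.6 g [ 0.586  -0.2678  0.2103] rack [-0.0837 -0.1867  0.2103] ang -105.7 -> jog [ 0.09 -0.1  -1.05] turn 0.01 F [ 1.4  1.3 -1.3] w 15.2 ff 30.0
```

Call:
jog_arm:
  commands:
    - [0.05,0,-0.15,0]
    - [0.1,0,-0.3,0]
    - [0.1,-0.1,-0.45,0]
    - [0.1,-0.1,-0.55,0]
    - [0.1,-0.1,-0.65,0]

```text
time: 25.1
position: [0.5901, -0.2722, 0.3587]
orientation: [0.0, 0.991, -0.133, -0.0]
contact_force: [-0.3, -1.0, 1.0]
grip_width: 0.176
finger_force: 30.1
```

```bash
python3 -c "
from h import *
s,g,a=tool(); r=w2r(g)
b,im,d,c,P=bar(); q=cylfit(P,r+[.0258,.0395,-.0225],33,.055,.038,yaw=-.4); print(b,rodfit(P,1)[2],q,'off',q[0]-r); print(cylfit(P,np.array([-.05,.15,.170]),28)); go(r2w((-.0818,-.1895,.184)),74.4)
"
```

```text
[0.2393 0.2985] 0.08782685849968998 (array([-0.0551, -0.152 ,  0.1734]), array([ 31. , -21.6]), np.int64(692), np.float64(0.0027)) off [ 0.02526246  0.03969416 -0.02225918]
(array([-0.0498,  0.1486,  0.1732]), array([31.2,  1.9]), np.int64(635), np.float64(0.0024))
t 25.15 g [ 0.5899 -0.2721  0.1953] rack [-0.0805 -0.1915  0.1953] ang -105.3 -> jog [-0.07  0.07 -0.45] turn -0.04 F [-1.6 -1.4 -1.4] w 15.3 ff 30.0
```

Call:
jog_arm:
  commands:
    - [0,0,-0.1,0]
    - [0,0,-0.2,0]
    - [0,0,-0.3,0]
    - [0,0,-0.4,0]
    - [0,0,-0.5,0]

```text
time: 25.65
position: [0.5904, -0.2716, 0.3463]
orientation: [-0.0, 0.991, -0.133, 0.0]
contact_force: [-1.5, -0.8, 2.3]
grip_width: 0.178
finger_force: 30.7
```

```bash
python3 -c "
from h import *
s,g,a=tool(); r=w2r(g)
b,im,d,c,P=bar(); q=cylfit(P,r+[.0258,.0395,-.0225],33,.055,.038,yaw=-.4); print(b,rodfit(P,1)[2],q,'off',q[0]-r); print(cylfit(P,np.array([-.05,.15,.18]),28)); go(r2w((-.0818,-.1895,.175)),74.4)
"
```

```text
[0.2543 0.2953] 0.10117912161054238 (array([-0.0549, -0.1511,  0.1616]), array([ 29.8, -19.4]), np.int64(665), np.float64(0.0026)) off [ 0.02493822  0.03999163 -0.02173944]
(array([-0.0503,  0.1458,  0.1877]), array([30.1, 12.3]), np.int64(632), np.float64(0.0025))
t 25.7 g [ 0.5903 -0.2714  0.1829] rack [-0.08   -0.1909  0.1829] ang -105.3 -> jog [-0.08  0.04 -0.31] turn -0.04 F [-0.5  0.5  1.5] w 15.4 ff 30.5
```

Call:
jog_arm:
  commands:
    - [0,0,-0.05,0]
    - [0,0,-0.1,0]
    - [0,0,-0.12,0]
    - [0,0,-0.12,0]
    - [0,0,-0.12,0]

```text
time: 26.2
position: [0.5904, -0.2716, 0.3434]
orientation: [-0.0, 0.991, -0.133, 0.0]
contact_force: [-1.1, 1.2, 1.9]
grip_width: 0.174
finger_force: 30.8
```

Call:
jog_arm:
  commands:
    - [0,0,0,0]
    - [0,0,0,0]
    - [0,0,0,0]
    - [0,0,0,0]
    - [0,0,0,0]
  fingers: 32

```text
time: 26.7
position: [0.5903, -0.272, 0.3434]
orientation: [0.0, 0.991, -0.133, 0.0]
contact_force: [0.1, 0.5, -0.1]
grip_width: 0.364
finger_force: 0.0
```

```bash
python3 -c "
from h import *
s,g,a=tool(); r=w2r(g); print(r,s['contact_force'].round(1),s['grip_width']*87.8)
b,im,d,c,P=bar(); print(b,rodfit(P,1)[2]); print(cylfit(P,np.array([-.05,-.151,.152]),28,.055,.038)); print(cylfit(P,np.array([-.05,.146,.19]),28))
"
```

```text
[-0.08008195 -0.19149433  0.18036413] [ 0.1  0.5 -0.1] 31.955525103122824
[0.258  0.2961] 0.10593327602585942
(array([-0.0519, -0.1539,  0.1478]), array([29.2, 15.1]), np.int64(708), np.float64(0.0026))
(array([-0.0499,  0.1446,  0.1909]), array([31.3, 14. ]), np.int64(634), np.float64(0.0025))
```

Call:
jog_arm:
  commands:
    - [0,0,0.7,0]
    - [0,0,1.4,0]
    - [0,0,1.4,0]
    - [-1.4,-0.2,1.4,0]
    - [-2.8,-0.4,1.4,0]

```text
time: 27.25
position: [0.5201, -0.2813, 0.3777]
orientation: [-0.0, 0.991, -0.132, 0.0]
contact_force: [-0.3, -0.3, 0.1]
grip_width: 0.366
finger_force: 0.0
```

Call:
jog_arm:
  commands:
    - [-0.9,0.3,-0.6,0.6]
    - [-1.8,0.6,-1.4,1.3]
    - [-2.8,1,-2.4,2]
    - [-3.7,1.5,-3.4,2.6]
    - [-3.8,1.7,-4,3.1]
  fingers: 36

```text
time: 27.75
position: [0.422, -0.2383, 0.2763]
orientation: [-0.001, 0.996, 0.084, -0.002]
contact_force: [0.0, -0.0, 0.2]
grip_width: 0.41
finger_force: 0.0
```

```bash
python3 -c "
from h import *
b,im,d,c,P=bar(); print(b)
f,n,a,z,im=ringw([.4201,-.2001],.042,.046); print(f,n,a,z)
im,d,c=grab('top'); print(ring(cloud(d,c),(367,221),26)); go([.428,-.2415,.054],99.4)
"
```

```text
[0.259  0.2158]
[ 0.4248 -0.2018] 5600 [-147.   11.  165.] 0.0486
[ 4.207e-01 -2.004e-01  4.270e-02  4.570e-02  4.730e-02  7.600e+01]
t 27.9 g [ 0.4249 -0.239   0.1148] rack [-0.2378 -0.1318  0.1148] ang -80.6 -> jog [ 0.12 -0.1  -2.43] turn -0.0 F [ 0.5  0.  -0.1] w 35.9 ff 0.0
```

Call:
jog_arm:
  commands:
    - [0.2,-0.1,-0.6,0]
    - [0.2,-0.1,-1.2,0]
    - [0.2,-0.1,-1.8,0]
    - [0.2,-0.1,-2.4,0]
    - [0.2,-0.1,-2.4,0]

```text
time: 28.4
position: [0.4309, -0.2422, 0.2178]
orientation: [-0.0, 0.997, 0.082, -0.0]
contact_force: [0.1, 0.5, 1.0]
grip_width: 0.409
finger_force: 0.0
```

Call:
jog_arm:
  commands:
    - [0,0,0,0]
    - [0,0,0,0]
    - [0,0,0,0]
    - [0,0,0,0]
    - [0,0,0.2,0]
  fingers: 0

```text
time: 28.9
position: [0.43, -0.2418, 0.2234]
orientation: [-0.0, 0.997, 0.083, -0.0]
contact_force: [0.8, 0.3, -1.8]
grip_width: 0.07
finger_force: 32.0
```

Call:
jog_arm:
  commands:
    - [0,0,1.5,0]
    - [0,0,3.5,0]
    - [0,0,5.5,0]
    - [0,0,7.5,0]
    - [0,0,9.5,0]

```text
time: 29.4
position: [0.4295, -0.2416, 0.4634]
orientation: [0.0, 0.997, 0.083, 0.0]
contact_force: [0.5, -0.2, -1.4]
grip_width: 0.07
finger_force: 32.0
```

```bash
python3 -c "
from h import *
go(r2w((-.13,.108,.43)),99.4)
"
```

```text
t 29.4 g [ 0.4295 -0.2416  0.3004] rack [-0.2337 -0.1351  0.3004] ang -80.5 -> jog [ 2.5  10.27  5.18] turn -0.01 F [ 0.5 -0.2 -1.4] w 6.2 ff 32.0
```

Call:
jog_arm:
  commands:
    - [0.5,1.9,1.5,0]
    - [1,3.8,3,0]
    - [1.5,5.8,4.4,0]
    - [2,7.8,5.2,0]
    - [2.5,9.8,5.2,0]

```text
time: 29.9
position: [0.483, -0.0332, 0.5857]
orientation: [0.001, 0.997, 0.082, 0.002]
contact_force: [1.2, 0.1, -1.8]
grip_width: 0.073
finger_force: 32.0
```

Call:
jog_arm:
  commands:
    - [0,0.4,0,0]
    - [0.7,0.5,0,0]
    - [1.4,0.6,0,0]
    - [2.1,0.7,0,0]
    - [2.1,0.7,0,0]

```text
time: 30.4
position: [0.5367, -0.0172, 0.5819]
orientation: [-0.0, 0.997, 0.083, -0.001]
contact_force: [-0.4, -0.0, -2.4]
grip_width: 0.077
finger_force: 32.0
```

```bash
python3 -c "
from h import *
s,g,a=tool(); r=w2r(g)
b,im,d,c,P=bar(); print(b,cylfit(P,r+[0,.041,-.03],0.5)); go(r2w((-.074,.108,.42)),99.4)
"
```

```text
[0.258  0.2136] (array([-0.091 ,  0.1103,  0.3871]), array([   2.6, -106.5]), np.int64(848), np.float64(0.0021))
t 30.45 g [ 0.5356 -0.0173  0.4191] rack [-0.0923  0.0687  0.4191] ang -80.5 -> jog [0.46 1.67 0.04] turn -0.01 F [ 0.4  0.2 -0.9] w 6.2 ff 32.0
```

Call:
jog_arm:
  commands:
    - [0.15,0.6,0,0]
    - [0.3,1.2,0,0]
    - [0.4,1.7,0,0]
    - [0.4,1.7,0,0]
    - [0.4,1.7,0,0]

```text
time: 30.95
position: [0.5455, 0.0251, 0.5829]
orientation: [0.0, 0.997, 0.083, -0.0]
contact_force: [0.8, -0.3, -1.4]
grip_width: 0.074
finger_force: 32.0
```

Call:
jog_arm:
  commands:
    - [0,0,-0.3,0]
    - [0,0,-0.6,0]
    - [-0.1,0,-0.9,0]
    - [-0.25,0,-1.2,0]
    - [-0.4,-0.1,-1.5,0]

```text
time: 31.45
position: [0.5341, 0.0218, 0.5457]
orientation: [0.0, 0.997, 0.082, -0.002]
contact_force: [-6.9, 0.2, 8.1]
grip_width: 0.081
finger_force: 32.7
```

```bash
python3 -c "
from h import *
s,g,a=tool(); r=w2r(g)
b,im,d,c,P=bar(); q=cylfit(P,r+[.01,.041,-.026],25); print(b,q,q[0]-r); go(r2w((-.089,.108,.382)),99.4)
"
```

```text
[0.2557 0.2164] (array([-0.078 ,  0.1503,  0.3581]), array([33.1,  7.3]), np.int64(715), np.float64(0.0027)) [ 0.00992487  0.04288907 -0.02459868]
t 31.5 g [0.533  0.0215 0.3815] rack [-0.0885  0.1074  0.3815] ang -80.6 -> jog [-0.02  0.02  0.02] turn -0.0 F [-9.6 -0.1  6.4] w 7.0 ff 32.2
```

Call:
jog_arm:
  commands:
    - [-0.5,-0.1,0.2,0]
    - [-1.2,-0.2,0.7,0]
    - [-1.2,-0.2,0.7,0]
    - [-1.2,-0.2,0.3,0]
    - [-1.2,-0.2,-0.5,0]

```text
time: 32.0
position: [0.5063, 0.0178, 0.5329]
orientation: [0.0, 0.997, 0.082, 0.002]
contact_force: [0.6, -0.2, -1.4]
grip_width: 0.076
finger_force: 29.8
```

```bash
python3 -c "
from h import *
s,g,a=tool(); r=w2r(g)
b,im,d,c,P=bar(); q=cylfit(P,r+[.008,.041,-.024],28); o=q[0]-r; print(b,q,o); 
print(cylfit(P,np.array([-.05,.1446,.191]),28),rodfit(P,1))
go(r2w(np.array([-.0957,.140,.2894])-o),99.4)
"
```

```text
[0.2562 0.2154] (array([-0.1047,  0.1493,  0.3453]), array([38.1, -1.9]), np.int64(607), np.float64(0.0023)) [ 0.01025077  0.04119147 -0.02455799]
(array([-0.05  ,  0.145 ,  0.1913]), array([30. , 14.5]), np.int64(650), np.float64(0.0026)) (array([0.00360386, 0.15163127, 0.164     ]), np.int64(166), np.float64(0.10272338841292873))
t 32.05 g [0.5048 0.0174 0.3653] rack [-0.117   0.1081  0.3653] ang -80.5 -> jog [ 0.5  -0.29 -2.05] turn -0.01 F [-0.6 -1.2 -4.1] w 6.6 ff 29.7
```

Call:
jog_arm:
  commands:
    - [0,0,-0.7,0]
    - [0.1,-0.1,-1.4,0]
    - [0.3,-0.2,-2,0]
    - [0.5,-0.3,-2.05,0]
    - [0.5,-0.3,-2.05,0]

```text
time: 32.55
position: [0.5192, 0.0099, 0.4811]
orientation: [-0.0, 0.997, 0.082, -0.0]
contact_force: [-0.1, 0.4, -1.6]
grip_width: 0.075
finger_force: 29.7
```

```bash
python3 -c "
from h import *
s,g,a=tool(); r=w2r(g)
b,im,d,c,P=bar(); q=cylfit(P,r+[.0103,.041,-.0246],34); o=q[0]-r; print(b,q,o); 
go(r2w(np.array([-.0753,.141,.2425])-o),99.4)
"
```

```text
[0.2992 0.2146] (array([-0.0936,  0.1404,  0.293 ]), array([35. , -1.2]), np.int64(450), np.float64(0.0022)) [ 0.0105283   0.04208234 -0.02509709]
t 32.6 g [0.519  0.0103 0.3188] rack [-0.1041  0.0987  0.3188] ang -80.5 -> jog [ 0.72  0.13 -2.05] turn -0.01 F [ 0.3 -0.6 -1.8] w 6.7 ff 29.7
```

Call:
jog_arm:
  commands:
    - [0.2,0,-0.4,0]
    - [0.35,0.05,-0.8,0]
    - [0.5,0.1,-1.25,0]
    - [0.65,0.1,-1.7,0]
    - [0.7,0.1,-1.9,0]

```text
time: 33.1
position: [0.5359, 0.013, 0.4323]
orientation: [-0.0, 0.997, 0.083, -0.001]
contact_force: [-0.4, -0.0, -1.2]
grip_width: 0.076
finger_force: 29.7
```

```bash
python3 -c "
from h import *
s,g,a=tool(); r=w2r(g)
b,im,d,c,P=bar(); q=cylfit(P,r+[.0103,.041,-.0246],34); o=q[0]-r; print(b,q,o, s['contact_force'].round(1)); 
go(r2w(np.array([-.0753,.141,.2425])-o),99.4); print(cylfit(P,np.array([-.05,-.154,.148]),28,.055,.038))
"
```

```text
[0.2874 0.2154] (array([-0.0755,  0.1412,  0.2443]), array([ 24.2, -14.8]), np.int64(655), np.float64(0.003)) [ 0.0119034   0.04256095 -0.02498873] [-0.4 -0.  -1.2]
t 33.15 g [0.5354 0.0129 0.269 ] rack [-0.0876  0.0986  0.269 ] ang -80.5 -> jog [ 0.02 -0.   -0.06] turn -0.01 F [ 0.1 -0.2 -2.3] w 6.5 ff 29.7
(array([-0.0521, -0.1544,  0.1471]), array([29.2, 15.2]), np.int64(706), np.float64(0.0025))
```

Call:
jog_arm:
  commands:
    - [0,0,-0.1,0]
    - [0,0.05,-0.2,0]
    - [0,0.1,-0.3,0]
    - [0,0.1,-0.4,0]
    - [0,0.15,-0.5,0]

```text
time: 33.65
position: [0.5358, 0.0167, 0.4217]
orientation: [0.0, 0.997, 0.083, 0.0]
contact_force: [-0.8, 0.0, -0.8]
grip_width: 0.072
finger_force: 29.8
```

```bash
python3 -c "
from h import *
s,g,a=tool(); r=w2r(g)
b,im,d,c,P=bar(); q=cylfit(P,r+[.0103,.041,-.0246],34); o=q[0]-r; print(b,q,o, s['contact_force'].round(1)); 
go(r2w(np.array([-.0753,.141,.2425])-o),99.4); print(cylfit(P,np.array([-.05,-.154,.15]),28,.055,.038))
"
```

```text
[0.2765 0.2201] (array([-0.0734,  0.144 ,  0.2296]), array([28.1,  8.3]), np.int64(690), np.float64(0.003)) [ 0.01299945  0.04176813 -0.02906332] [-0.8  0.  -0.8]
t 33.7 g [0.5356 0.0169 0.2582] rack [-0.0866  0.1025  0.2582] ang -80.5 -> jog [-0.04 -0.14  0.53] turn -0.01 F [-0.5  0.5 -2.4] w 6.4 ff 29.8
(array([-0.0525, -0.1545,  0.1527]), array([28.7, 11.4]), np.int64(671), np.float64(0.0023))
```

Call:
jog_arm:
  commands:
    - [0,0.05,-0.12,0]
    - [0,0.1,-0.25,0]
    - [0,0.15,-0.38,0]
    - [0,0.2,-0.5,0]
    - [0,0.2,-0.6,0]

```text
time: 34.2
position: [0.5358, 0.0219, 0.4063]
orientation: [-0.0, 0.997, 0.083, -0.0]
contact_force: [0.1, -1.4, 0.8]
grip_width: 0.075
finger_force: 29.7
```

```bash
python3 -c "
from h import *
s,g,a=tool(); r=w2r(g)
b,im,d,c,P=bar(); q=cylfit(P,r+[.0113,.041,-.0256],30); o=q[0]-r; print(b,q,o, s['contact_force'].round(1),r); 
print(cylfit(P,np.array([-.05,-.154,.165]),28,.055,.038),cylfit(P,np.array([-.05,.15,.175]),28))
"
```

```text
[0.2611 0.237 ] (array([-0.0729,  0.1484,  0.2144]), array([27. ,  3.3]), np.int64(676), np.float64(0.003)) [ 0.01276375  0.04101324 -0.02891802] [ 0.1 -1.4  0.8] [-0.08566375  0.10738676  0.24331802]
(array([-0.0524, -0.1528,  0.168 ]), array([28.1,  0.8]), np.int64(648), np.float64(0.0024)) (array([-0.0527,  0.1488,  0.1755]), array([28.6,  0.3]), np.int64(561), np.float64(0.0032))
```

Call:
jog_arm:
  commands:
    - [0,0,0,0]
    - [0,0,0,0]
    - [0,0,0,0]
    - [0,0,0,0]
    - [0,0,0,0]
  fingers: 22

```text
time: 34.75
position: [0.5359, 0.0218, 0.4067]
orientation: [-0.0, 0.997, 0.083, 0.0]
contact_force: [-0.9, 0.0, -0.6]
grip_width: 0.25
finger_force: 0.0
```

```bash
python3 -c "
from h import *
s,g,a=tool(); print(s['contact_force'].round(1),s['grip_width']*87.8)
b,im,d,c,P=bar(); q=cylfit(P,np.array([-.0735,.149,.214]),28); print(b,q)
print(cylfit(P,np.array([-.05,-.154,.168]),28,.055,.038),cylfit(P,np.array([-.052,.15,.175]),28))
"
```

```text
[-0.9  0.  -0.6] 21.984282519619747
[0.2564 0.2365] (array([-0.072 ,  0.1489,  0.2119]), array([24.2,  0.3]), np.int64(734), np.float64(0.0029))
(array([-0.0522, -0.153 ,  0.1683]), array([27.8, -0. ]), np.int64(713), np.float64(0.0023)) (array([-0.0539,  0.1479,  0.1792]), array([25.5,  6.2]), np.int64(561), np.float64(0.003))
```

Released and level. Now I'll lift straight up, back off and check that it has settled.

Call:
jog_arm:
  commands:
    - [0,0,0.5,0]
    - [0,0,1,0]
    - [-0.1,0,1.5,0]
    - [-0.2,0,2,0]
    - [-0.5,-0.1,2.4,0]

```text
time: 35.3
position: [0.5233, 0.0195, 0.4683]
orientation: [-0.0, 0.997, 0.083, 0.001]
contact_force: [0.1, -0.8, 0.3]
grip_width: 0.253
finger_force: 0.0
```

Call:
jog_arm:
  commands:
    - [-1,-0.2,1,0]
    - [-2,-0.4,2,0]
    - [-3,-0.5,3,0]
    - [-4,-0.6,3.5,0]
    - [-4,-0.6,3.5,0]

```text
time: 35.8
position: [0.4209, 0.0042, 0.5569]
orientation: [0.001, 0.997, 0.082, 0.002]
contact_force: [0.4, -0.0, 0.0]
grip_width: 0.251
finger_force: 0.0
```

Call:
jog_arm:
  commands:
    - [0,0,0,0]
    - [0,0,0,0]
    - [0,0,0,0]
    - [0,0,0,0]
    - [0,0,0,0]

```text
time: 36.3
position: [0.4237, 0.0043, 0.5536]
orientation: [-0.0, 0.997, 0.083, -0.001]
contact_force: [-0.4, 0.4, 0.4]
grip_width: 0.249
finger_force: 0.0
```

```bash
python3 -c "
from h import *
b,im,d,c,P=bar(); q=cylfit(P,np.array([-.0735,.149,.214]),28); print(b,q)
print(cylfit(P,np.array([-.05,-.154,.168]),28,.055,.038),cylfit(P,np.array([-.052,.15,.173]),28))
im,d,c=grab('top'); P=w2r(cloud(d,c)); print(cylfit(P,np.array([-.0735,.149,.214]),28),cylfit(P,np.array([-.05,-.154,.168]),28,.055,.038)); print(tool()[1])
"
```

```text
[0.2541 0.2359] (array([-0.0719,  0.1488,  0.2114]), array([24.4,  3. ]), np.int64(751), np.float64(0.0028))
(array([-0.0524, -0.1527,  0.1686]), array([28.2,  0.8]), np.int64(704), np.float64(0.0023)) (array([-0.0519,  0.1476,  0.1803]), array([22.9,  4.5]), np.int64(576), np.float64(0.0031))
(array([-0.0734,  0.1496,  0.2117]), array([28.4,  1.6]), np.int64(201), np.float64(0.0023)) (array([-0.0514, -0.1521,  0.1693]), array([28.6,  1.1]), np.int64(707), np.float64(0.0024))
[0.42348238 0.00429665 0.39080514]
```

```bash
python3 -c "
from h import *
print(robot.finish_job())"
```

```text
the job is handed in; nothing more can be done
None
```

I hung the rolls in the order asked: a small one on the left spindle, the big one on the right, then the second small one on top of the first. At the last check the bar was level, its tip never read above about 0.144, the parcels were not touched, and I handed the job in at about 36 s.

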